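Put the setting ring away and hold the back-light shutter half open

TASK

First lift the steel ring gauge off the window of the back-light unit and put it back on its own storage stand, the one with the thin brass post: right down over the post, flat on the stand and let go. Then slide the unit's sprung shutter by its black knob against the spring to half travel, pointer at the long orange mark and never beyond three quarters, and keep holding it there so that I can look at the blade's edge across the lit window with a loupe: the program finishes while the gripper still holds the shutter half open. Leave the test block and the dial indicator where they are.

Things in the scene. Friction and masses are not known exactly. Their poses are not given: they have to be found in the camera images.
- light_unit: Back-light unit, fixed: dark metal box with a flat grey cover, 114 x 184 mm in plan, cover top 44 mm above the bench. Origin at the centre of its underside; its y runs along the long side, z up. The lit round window (46 mm, flush with the cover) lies at y = +32 mm; the slot for the shutter knob runs along y at x = 0, from the middle to the -y end.
- window (a point): Centre of the round glass window, in the plane of the cover (44 mm above the bench).
- shutter (a joint): Travel of the sprung shutter in m: 0 = shut (its start, blade over the window), 0.050 = fully open, 0.025 = half (blade edge across the window's middle, red pointer at the long orange mark). Opens along -y of light_unit, away from the window. The spring pulls it shut: about 3 N at 0, 8 N at half, 13 N fully open (200 N/m). No detent; springs shut when let go.
- shutter_knob: Black upright round knob fixed to the shutter, 15 to 17 mm in diameter, 29 mm tall, carried along by it. Origin at the middle of its underside, 3 mm above the cover (47 mm above the bench); top 76 mm above the bench. Shut, it stands at x = 0, y = -24 mm in light_unit. Free space all round and above: pinch it from above.
- ring_gauge: Loose knurled steel ring, 45 mm outside diameter, 16 mm tall, bore about 19 mm, 0.16 kg. Origin at the centre of its underside, z along the bore. Starts lying on the glass window, 44 mm above the bench. Grip across the outside from above.
- ring_stand: The ring's own stand, fixed: dark wooden block 88 x 72 x 22 mm, origin at the centre of its underside, with a thin upright brass post (15 mm diameter, 14 mm tall, bevelled top) and at its -x edge a white label with a small ring drawn on it.
- ring_stand_seat (a point): Foot of the thin brass post, on the top of ring_stand (22 mm above the bench); the seated ring's origin lies here.
- large_ring_stand_seat (a point): Foot of the thick brass post (30 mm diameter, 14 mm tall) on the similar stand of a larger ring that is away. The ring gauge does not fit over it; leave it empty.
- test_block: Loose ground steel block 46 x 46 x 26 mm resting in the square recess of the third wooden stand. Stays there. Origin at the centre of its underside.
- dial_indicator: Round dial indicator lying at the right, 108 x 57 x 23 mm. Stays there.
Mind the look-alikes: they are no part of the job. What is shaped like the ring_gauge but brown, green or pink is not meant.

How it is judged:
By the outcome, as a careful person would: the job done as asked, in the order asked, and still so for the second after the job is handed in, while the arm keeps its last pose, push and grip.
It also fails if it takes over 51 s, if anything falls off the work surface, if the arm or the gripper's body presses on something with over 40 N, if the wrist force passes 120 N, or if a joint passes its speed limit or range.

ROBOT

A 6-joint arm with a two-finger parallel gripper is mounted at the origin on a cart in front of the work surface, level with it; the furniture and walls round the work are solid. World frame = base frame: x ahead of the robot, y to its left, z up, the work surface at z = 0. Lengths are in m, angles in rad, forces in N, time in s.
With the tool pointing down it reaches from about 0.375 to 0.9 m from the base axis. Payload 3.1 kg.
Tool frame: the origin (TCP) lies at the very end of the fingers, on their centre line; the grasp point (between the pads) lies 19 mm behind it; z points along the fingers, y is the direction in which the jaws open and shut (so a half turn about z gives the same grasp; the last joint's range is limited). The gripper opens to 87 mm and grips with 3 to 60 N. Pads are 19 mm wide; open, the fingers measure 117 mm over their backs; the gripper's body (75 mm by 190 mm) begins 51 mm behind the grasp point.
Start: joints at [-1.494, 0.527, 1.433, -0, 1.181, -0.178], TCP at [0.158, -0.605, 0.223] pointing down, gripper open.
Joint ranges: [-3.08, 3.08], [-0.75, 2.2], [0.22, 2.44], [-1.43, 4.57], [0, 2.65], [-2.85, 2.85]. Speed limits (rad/s): [2.79, 2.79, 3.14, 3.14, 3.14, 3.14].

INTERFACE

Orientations are given as a unit quaternion [x, y, z, w].
In Python, from rig import robot gives the robot as it stands. The module is installed in compiled form; this text tells all that it offers.
- The arm moves only by the tool send_rows, never from a script. Its argument "deltas" is a list of rows, each an object of numbers: "tx", "ty", "tz": the shift along the tool's x, y, z in cm; "rx", "ry", "rz": the turn, a rotation vector about the tool's x, y, z in rad. A call has 1 to 5 rows; each row is the pose to reach, as a shift and turn from the pose commanded when the call began, along the tool's axes at that moment; what a row does not reach only later rows make up. A row lasts 1/12 s, in which the tool goes at most 41.7 mm and 7.16 degrees, less where a joint would pass 70% of its speed; a pose out of reach is approached as far as the arm can. A call with a gripper value outside its range is refused whole. "claw" is the finger opening in cm, from 0 to 8.7, set as the call begins (left out, the last holds). The fingers move at their own pace and stop on an object; "squeeze" is the grip in N (left out, the last holds). Time passes only in rows, so rows that repeat a pose let the fingers close. It gives the time, the measured TCP pose, the force and the opening at its end, in the units of the state.
- robot.get_obs(): the state, without advancing time (a new reading comes with each control period).
- robot.camera(name): name is "side" or "top" or "wrist"; returns a dict with "color" (420x560x3 uint8, red, green, blue), "z_map" (420x560 float32, m along the optical axis (not along the pixel's ray), 0 where there is no reading), "intrinsics" (3x3 intrinsics, pixels), "R" (3x3) and "t" (3): a world point X has camera coordinates R X + t; the wrist camera has in their place "tool_from_camera" (4x4, takes a point from camera to tool coordinates, whose origin is the TCP and whose axes are the flange's). Camera axes: x right, y down, z forward; pixel columns grow to the right and rows downward; lengths in m; the calibration is good to about 2 mm. The wrist camera is an equidistant fisheye: a pixel r from the principal point sees the ray r / f radians off the axis. A picture is of the moment at which its call begins: read the wrist's pose just before it.
- robot.hand_in(): hands the job in, once; it reports no verdict.
Trained networks look in the newest picture that a camera, given by its name, has taken for a name from the list of things; names that differ only in an ending like _2 or _b are one class to them, and where a whole thing is asked for, a point or a joint stands for the part that bears it (a point fixed in the world has none). Each returns a list of dicts, best first, with "p" (0 to 1); they miss things now and then, are a little off and sometimes report something else, mostly with a low value. They report only what shows in the picture. A call takes as long as a camera call. They do not tell look-alikes from the thing itself.
- robot.outline_of(label, camera): "pixels" (420x560 bool, what is visible of it) and "xy" ([column, row] in pixels, amid what is visible of it).
- robot.tip_of(label, camera): "xy" ([column, row] in pixels: a listed point, or the origin of a listed thing).
The state is a dict: "time": time; "q": joint angles; "joint_velocities": joint speeds; "joint_torque": joint torques, N m; "position": TCP position; "tool_rot": TCP orientation; "ft_force": force on the tool from outside, world axes, zero at the start; "moment": the same for the moment, N m; "grip_width": finger opening in m.
Only numpy, scipy, OpenCV 4.12 (cv2) and the standard library are available. Lean on these libraries where they do the work, as an engineer would, in place of code of your own. Each camera call takes 0.05 s, during which the arm holds its last target.

## Working session

There is one attempt and no reset: what is moved stays moved. The work goes in short steps, Python scripts to look and compute and a tool call to move; the robot and the scene stay as the last step left them, time stands still between calls to the robot, and variables do not carry over. Pictures are saved under pics/ and viewed, and the job is handed in when it is done.

Besides the shell and the picture viewer there is one more tool, called after ">>>" in YAML: its name, and indented under it one key for each argument. send_rows: Moves the arm, as the interface text tells. Its arguments: {"type":"object","properties":{"deltas":{"type":"array","items":{"type":"object","properties":{"tx":{"type":"number"},"ty":{"type":"number"},"tz":{"type":"number"},"rx":{"type":"number"},"ry":{"type":"number"},"rz":{"type":"number"}}}},"claw":{"type":"number"},"squeeze":{"type":"number"}},"required":["deltas"]}

```bash
mkdir -p pics; cat > h.py <<'E'
from rig import robot
import numpy as np, cv2
def save(n,im): cv2.imwrite('pics/'+n,im[...,::-1])
def px2w(c,u,v,z=None,d=None):
    K=c['intrinsics'];R=c['R'];t=c['t']
    ray=np.linalg.inv(K)@np.array([u,v,1.])
    if d is not None: return R.T@(ray*d-t)
    o=-R.T@t; r=R.T@ray
    return o+r*(z-o[2])/r[2]
E
python3 - <<'E'
from h import *
o=robot.get_obs();print({k:np.round(v,3) for k,v in o.items()})
for n in ['top','side']:
    c=robot.camera(n);save(n+'0.png',c['color'])
    print(n,-c['R'].T@c['t'],c['intrinsics'])
    for l in ['light_unit','window','shutter_knob','ring_gauge','ring_stand','ring_stand_seat','large_ring_stand_seat','test_block','dial_indicator']:
        try: 
            for r in robot.tip_of(l,n)[:4]:
                print(l,np.round(r['xy'],1),round(r['p'],2))
        except Exception as e: print(l,e)
E
```

```text
{'time': np.float64(0.0), 'q': array([-1.494,  0.528,  1.434,  0.   ,  1.181, -0.178]), 'joint_velocities': array([ 0.001,  0.001, -0.001,  0.001,  0.002, -0.001]), 'joint_torque': array([ 1.0000e-03, -4.4004e+01, -1.7659e+01,  6.3000e-02,  5.8000e-02,
       -0.0000e+00]), 'position': array([ 0.158, -0.604,  0.222]), 'tool_rot': array([ 0.992,  0.128,  0.   , -0.001]), 'ft_force': array([ 0.265, -0.453, -1.353]), 'moment': array([ 0.006, -0.031,  0.028]), 'grip_width': np.float64(0.087)}
top [ 0.46046514 -0.24246217  1.01557672] [[516.51870486   0.         274.53614961]
 [  0.         516.51870486 210.33930553]
 [  0.           0.           1.        ]]
light_unit [233.3 267.3] 0.7
window [215.3 272.7] 0.6
shutter_knob [242.2 267. ] 0.41
ring_gauge [145.3 156.2] 0.92
ring_gauge [245.6 205.7] 0.82
ring_gauge [215.3 269.3] 0.66
ring_gauge [205.3 205.1] 0.66
ring_stand [304.3 176.5] 0.61
ring_stand_seat [301.5 171.4] 0.84
large_ring_stand_seat [244.5 147.1] 0.97
test_block [192.6 135.1] 0.96
dial_indicator [398.5 185.4] 0.85
dial_indicator [233.6 270.5] 0.66
side [0.50198205 0.58601003 0.67303163] [[458.86319147   0.         281.34706726]
 [  0.         458.86319147 207.06780073]
 [  0.           0.           1.        ]]
light_unit [333.7 251.1] 0.98
window [337.9 242.6] 0.64
shutter_knob [334.4 222.6] 0.62
ring_gauge [278.3 262. ] 0.84
ring_gauge [220.1 300.7] 0.76
ring_gauge [339.1 238.9] 0.59
ring_stand [261.8 202. ] 0.73
ring_stand_seat [253.8 200.1] 0.57
large_ring_stand_seat [226.3 224. ] 0.78
test_block [211.5 258.2] 0.56
dial_indicator [273.  167.1] 0.84
```

```bash
python3 - <<'E'
import cv2
t=cv2.imread('pics/top0.png');s=cv2.imread('pics/side0.png')
cv2.imwrite('pics/topc.png',cv2.resize(t[110:330,120:440],None,fx=2.5,fy=2.5,interpolation=3))
cv2.imwrite('pics/sidec.png',cv2.resize(s[130:330,180:440],None,fx=3,fy=3,interpolation=3))
E
```

```text
(no output)
```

View pics/topc.png

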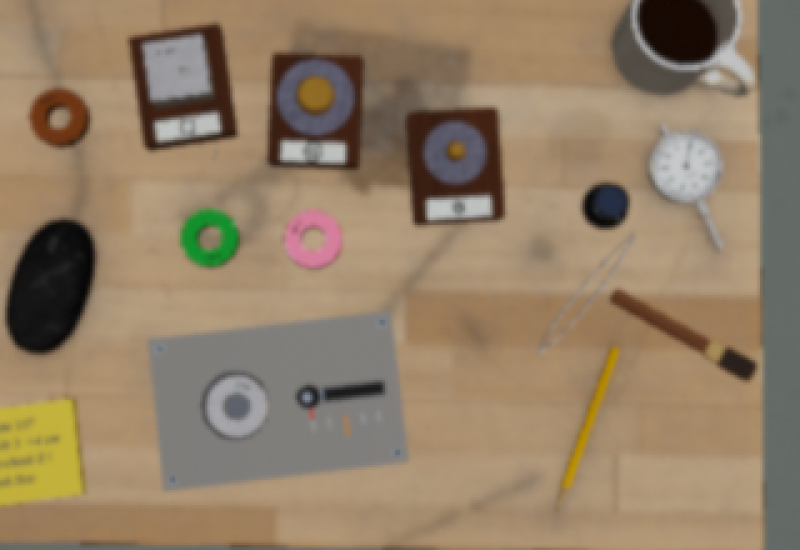

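View pics/sidec.png

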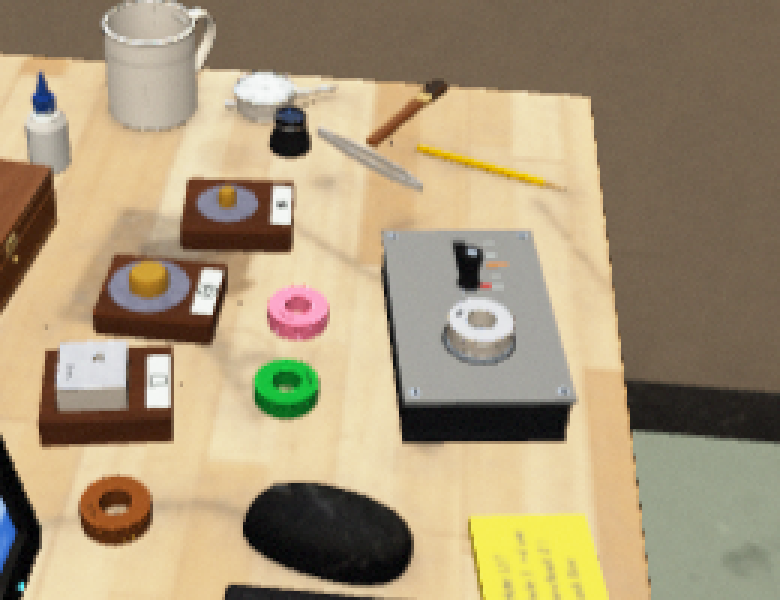

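View pics/top0.png

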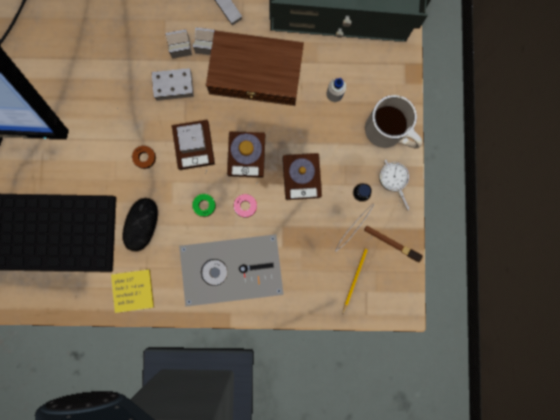

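```bash
python3 - <<'E'
from h import *
c=robot.camera('top');s=robot.camera('side')
f=lambda p:(p[0]/2.5+120-.3,p[1]/2.5+110-.3)
for n,z,P in [('cover',.044,[(150,341),(389,314),(408,460),(165,489)]),('thin top',.036,[(456,150)]),('thick top',.036,[(316,93)]),('ringtop',.060,[(236,405)]),('knobtop',.076,[(306,397)]),('stand',.022,[(407,112),(496,108),(504,216),(414,224)]),('ringdisc',.022,[(455,153)])]:
    W=np.array([px2w(c,*f(p),z) for p in P]); print(n,np.round(W,4).tolist(),np.round(W.mean(0),4))
# outlines
for cam,cc in (('top',c),('side',s)):
  for l,z in (('light_unit',.044),('ring_gauge',.060),('ring_stand',.022),('shutter_knob',.076)):
    for r in robot.outline_of(l,cam):
        m=r['pixels'].astype(np.uint8)
        if m.sum()<5: continue
        v,u=np.nonzero(m); 
        W=px2w(cc,u.mean(),v.mean(),z)
        rect=cv2.minAreaRect(np.stack([u,v],1).astype(np.float32))
        print(cam,l,round(r['p'],2),m.sum(),np.round(r['xy']),np.round(W,4),rect)
# thin post from side
g=lambda p:(p[0]/3+180-.3,p[1]/3+130-.3)
for n,z,p in [('thin top',.036,(227,190)),('ringtop',.060,(482,320)),('knobtop',.076,(470,252)),('ringdisc',.022,(227,205))]:
    print('side',n,np.round(px2w(s,*g(p),z),4))
print(robot.get_obs()['time'])
E
```

```text
cover [[0.4855, -0.0654, 0.044], [0.5087, -0.2445, 0.044], [0.4003, -0.2604, 0.044], [0.3761, -0.0803, 0.044]] [ 0.4427 -0.1627  0.044 ]
thin top [[0.636, -0.2939, 0.036]] [ 0.636  -0.2939  0.036 ]
thick top [[0.6787, -0.1854, 0.036]] [ 0.6787 -0.1854  0.036 ]
ringtop [[0.4392, -0.1331, 0.06]] [ 0.4392 -0.1331  0.06  ]
knobtop [[0.4462, -0.1854, 0.076]] [ 0.4462 -0.1854  0.076 ]
stand [[0.6679, -0.256, 0.022], [0.6723, -0.3256, 0.022], [0.5873, -0.3325, 0.022], [0.5799, -0.2628, 0.022]] [ 0.6268 -0.2942  0.022 ]
ringdisc [[0.6361, -0.2939, 0.022]] [ 0.6361 -0.2939  0.022 ]
top light_unit 0.66 5442 [234. 266.] [ 0.4432 -0.1647  0.044 ] ((230.15765380859375, 269.4947204589844), (61.96625900268555, 99.6591567993164), 83.50065612792969)
top light_unit 0.21 763 [396. 177.] [ 0.6206 -0.4692  0.044 ] ((393.5, 184.0), (48.0, 29.0), 90.0)
top ring_gauge 0.73 330 [241. 205.] [ 0.5627 -0.1863  0.06  ] ((244.25003051757812, 205.25001525878906), (21.92030906677246, 21.21320343017578), 45.0)
top ring_gauge 0.67 362 [209. 203.] [ 0.5619 -0.1104  0.06  ] ((203.75001525878906, 205.25), (22.6274147033
[... 803 characters left out ...]
6  ] ((275.5, 259.5), (19.0, 21.0), 90.0)
side ring_gauge 0.81 421 [218. 298.] [0.6502 0.0636 0.06  ] ((218.5, 299.5), (21.0, 23.0), 90.0)
side ring_gauge 0.77 322 [340. 239.] [ 0.4378 -0.1213  0.06  ] ((341.0, 240.0), (18.0, 20.0), 90.0)
side ring_gauge 0.76 249 [281. 234.] [ 0.5624 -0.122   0.06  ] ((279.5, 234.0), (16.0, 17.0), 90.0)
side ring_stand 0.88 889 [262. 198.] [ 0.6264 -0.2759  0.022 ] ((258.5, 202.0), (24.0, 37.0), 90.0)
side shutter_knob 0.43 72 [337. 219.] [ 0.4478 -0.1653  0.076 ] ((336.5, 219.5), (13.0, 5.0), 90.0)
side thin top [ 0.6373 -0.2915  0.036 ]
side ringtop [ 0.4385 -0.1316  0.06  ]
side knobtop [ 0.4485 -0.1851  0.076 ]
side ringdisc [ 0.6373 -0.2905  0.022 ]
1.5
```

```bash
python3 - <<'E'
from h import *
c=robot.camera('top')
z=c['z_map'];K=c['intrinsics']
v,u=np.mgrid[0:420,0:560]
P=(np.stack([(u-K[0,2])/K[0,0]*z,(v-K[1,2])/K[1,1]*z,z],-1)-c['t'])@c['R']
for n,(x,y) in dict(box=(255,65),boxfront=(290,95),mug=(393,100),green=(340,30),stand3=(192,135),mid=(262,265)).items():
    print(n,np.round(np.median(P[y-2:y+3,x-2:x+3].reshape(-1,3),0),3))
m=(P[...,2]>.06)&(P[...,0]>.3)&(z>0)
for lo in np.arange(.3,1,.05):
    for yl in np.arange(-.55,.1,.05):
        k=m&(abs(P[...,0]-lo-.025)<.025)&(abs(P[...,1]-yl-.025)<.025)
        if k.sum()>3: print(round(lo,2),round(yl,2),round(P[k][:,2].max(),3),end='; ')
E
```

```text
box [ 0.835 -0.2    0.055]
boxfront [ 0.777 -0.268  0.053]
mug [ 0.765 -0.462  0.069]
green [ 0.918 -0.366  0.037]
stand3 [ 0.7   -0.081  0.039]
mid [ 0.453 -0.22   0.008]
0.4 -0.2 0.079; 0.4 -0.15 0.063; 0.45 -0.2 0.076; 0.45 -0.15 0.063; 0.65 -0.55 0.081; 0.65 -0.5 0.093; 0.65 -0.45 0.093; 0.7 -0.5 0.091; 0.7 -0.45 0.093; 0.75 -0.5 0.091; 0.75 -0.45 0.092; 0.75 -0.4 0.092; 0.8 -0.4 0.076; 0.85 -0.5 0.185; 0.85 -0.45 0.185; 0.85 -0.4 0.185; 0.85 -0.35 0.184; 0.85 -0.3 0.184; 0.85 -0.25 0.185; 0.9 -0.55 0.173; 0.9 -0.5 0.17; 0.9 -0.45 0.138; 0.9 -0.4 0.137; 0.9 -0.35 0.136; 0.9 -0.3 0.136; 0.9 -0.25 0.165;
```

```bash
cat >> h.py <<'E'
from scipy.spatial.transform import Rotation as Ro
def go(p,phi):
    o=robot.get_obs();R=Ro.from_quat(o['tool_rot'])
    T=Ro.from_matrix(np.array([[np.cos(phi),np.sin(phi),0],[np.sin(phi),-np.cos(phi),0],[0,0,-1]]))
    d=R.inv().apply(np.array(p)-o['position'])*100
    r=(R.inv()*T).as_rotvec()
    x=R.as_matrix()[:,0]
    print('t',round(float(o['time']),2),'pos',np.round(o['position'],4),'phi',round(float(np.arctan2(x[1],x[0])),3),'F',np.round(o['ft_force'],1),'w',round(float(o['grip_width']),4))
    print('T',np.round(d,2),'R',np.round(r,4))
E
python3 -c "
from h import *
go([.439,-.132,.16],1.70)"
```

```text
t 1.55 pos [ 0.1581 -0.6046  0.2226] phi 0.256 F [-0.7 -0.   0.1] w 0.0868
T [ 39.13 -38.62   6.26] R [-0.     -0.     -1.4442]
```

>>> send_rows:
  deltas:
    - {"tx": 39, "ty": -38.6, "tz": 4, "rz": -1.444}
    - {"tx": 39, "ty": -38.6, "tz": 4, "rz": -1.444}
    - {"tx": 39, "ty": -38.6, "tz": 4, "rz": -1.444}
    - {"tx": 39, "ty": -38.6, "tz": 4, "rz": -1.444}
    - {"tx": 39, "ty": -38.6, "tz": 4, "rz": -1.444}

```text
schema error: expected keys tx, ty, tz, rx, ry, rz
```

```bash
python3 -c "
from h import *
go([.439,-.132,.16],1.70)"
```

```text
t 1.55 pos [ 0.1581 -0.6046  0.2226] phi 0.256 F [-0.7 -0.   0.1] w 0.0868
T [ 39.13 -38.62   6.26] R [-0.     -0.     -1.4442]
```

>>> send_rows:
  deltas:
    - {"tx": 39, "ty": -38.6, "tz": 4, "rx": 0, "ry": 0, "rz": -1.444}
    - {"tx": 39, "ty": -38.6, "tz": 4, "rx": 0, "ry": 0, "rz": -1.444}
    - {"tx": 39, "ty": -38.6, "tz": 4, "rx": 0, "ry": 0, "rz": -1.444}
    - {"tx": 39, "ty": -38.6, "tz": 4, "rx": 0, "ry": 0, "rz": -1.444}
    - {"tx": 39, "ty": -38.6, "tz": 4, "rx": 0, "ry": 0, "rz": -1.444}

```text
time: 1.97
position: [0.2646, -0.4243, 0.2074]
tool_rot: [0.903, 0.429, 0.0, 0.0]
ft_force: [0.6, -1.0, 0.3]
grip_width: 0.087
```

```bash
python3 -c "
from h import *
go([.439,-.132,.16],1.70)"
```

```text
t 1.97 pos [ 0.2646 -0.4243  0.2074] phi 0.886 F [ 0.6 -1.   0.3] w 0.087
T [33.67 -4.98  4.74] R [ 4.000e-04  2.000e-04 -8.139e-01]
```

>>> send_rows:
  deltas:
    - {"tx": 33, "ty": -5, "tz": 4.5, "rx": 0, "ry": 0, "rz": -0.814}
    - {"tx": 33, "ty": -5, "tz": 4.5, "rx": 0, "ry": 0, "rz": -0.814}
    - {"tx": 33, "ty": -5, "tz": 4.5, "rx": 0, "ry": 0, "rz": -0.814}
    - {"tx": 33, "ty": -5, "tz": 4.5, "rx": 0, "ry": 0, "rz": -0.814}
    - {"tx": 33, "ty": -5, "tz": 4.5, "rx": 0, "ry": 0, "rz": -0.814}

```text
time: 2.38
position: [0.371, -0.2472, 0.1797]
tool_rot: [0.728, 0.686, 0.0, 0.001]
ft_force: [0.4, -0.1, -0.8]
grip_width: 0.0868
```

```bash
python3 -c "
from h import *
go([.439,-.132,.16],1.70)"
```

```text
t 2.38 pos [ 0.371  -0.2472  0.1797] phi 1.511 F [ 0.4 -0.1 -0.8] w 0.0868
T [11.91  6.11  1.96] R [ 0.0008  0.0008 -0.1887]
```

>>> send_rows:
  deltas:
    - {"tx": 11.9, "ty": 6.1, "tz": 2, "rx": 0, "ry": 0, "rz": -0.19}
    - {"tx": 11.9, "ty": 6.1, "tz": 2, "rx": 0, "ry": 0, "rz": -0.19}
    - {"tx": 11.9, "ty": 6.1, "tz": 2, "rx": 0, "ry": 0, "rz": -0.19}
    - {"tx": 11.9, "ty": 6.1, "tz": 2, "rx": 0, "ry": 0, "rz": -0.19}
    - {"tx": 11.9, "ty": 6.1, "tz": 2, "rx": 0, "ry": 0, "rz": -0.19}

```text
time: 2.8
position: [0.4395, -0.1314, 0.1593]
tool_rot: [0.66, 0.752, 0.0, -0.0]
ft_force: [-0.0, -0.5, 1.1]
grip_width: 0.0873
```

```bash
cat >> h.py <<'E'
def wpx2w(w,o,u,v,z):
    K=w['intrinsics'];f=K[0,0];dx=u-K[0,2];dy=v-K[1,2];r=np.hypot(dx,dy);a=r/f
    d=np.array([np.sin(a)*dx/max(r,1e-9),np.sin(a)*dy/max(r,1e-9),np.cos(a)])
    M=w['tool_from_camera'];R=Ro.from_quat(o['tool_rot']).as_matrix()
    d=R@(M[:3,:3]@d);p=R@M[:3,3]+o['position']
    return p+d*(z-p[2])/d[2]
E
python3 -c "
from h import *
go([.439,-.132,.16],1.70)
o=robot.get_obs();w=robot.camera('wrist');save('w1.png',w['color'])
print(w['intrinsics'],w['tool_from_camera'])
for l,z in (('window',.044),('ring_gauge',.060),('ring_gauge',.044),('shutter_knob',.076)):
    for r in robot.outline_of(l,'wrist')[:3]:
        m=r['pixels'];v,u=np.nonzero(m);print(l,round(r['p'],2),m.sum(),u.mean(),v.mean(),wpx2w(w,o,u.mean(),v.mean(),z))
"
```

```text
t 2.8 pos [ 0.4395 -0.1314  0.1593] phi 1.701 F [-0.  -0.5  1.1] w 0.0873
T [-0.05 -0.06 -0.07] R [-0.0004 -0.0006  0.0012]
[[325.1922621    0.         277.89203272]
 [  0.         325.1922621  213.43410909]
 [  0.           0.           1.        ]] [[ 1.55075474e-04 -9.70327201e-01 -2.41795573e-01  6.60213058e-02]
 [ 9.99999221e-01  4.49949180e-04 -1.16429995e-03  1.61934781e-04]
 [ 1.23854763e-03 -2.41795204e-01  9.70326515e-01 -1.61433750e-01]
 [ 0.00000000e+00  0.00000000e+00  0.00000000e+00  1.00000000e+00]]
window 0.65 16798 277.2716990117871 218.72538397428266 [ 0.43973917 -0.13912454  0.044     ]
ring_gauge 0.74 1383 405.3477946493131 191.29573391178596 [ 0.54490071 -0.09670685  0.06      ]
ring_gauge 0.7 16872 277.3107515410147 219.07580606922713 [ 0.43931389 -0.13519265  0.06      ]
ring_gauge 0.68 2034 276.437069813176 215.1047197640118 [ 0.43815617 -0.13191525  0.06      ]
ring_gauge 0.74 1383 405.3477946493131 191.29573391178596 [ 0.55188022 -0.09858952  0.044     ]
ring_gauge 0.7 16872 277.3107515410147 219.07580606922713 [ 0.4398147  -0.13943677  0.044     ]
ring_gauge 0.68 2034 276.437069813176 215.1047197640118 [ 0.43858594 -0.13595827  0.044     ]
```

View pics/w1.png

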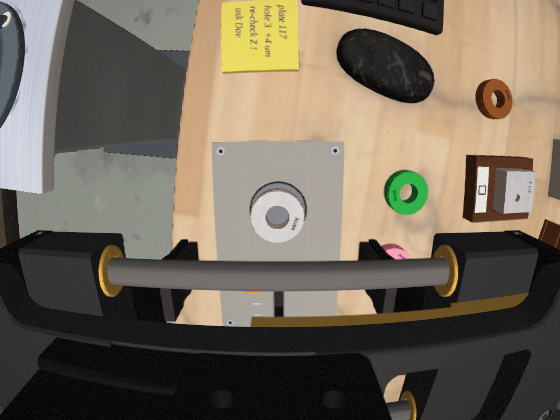

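>>> send_rows:
  deltas:
    - {"tx": 0, "ty": -0.1, "tz": 4, "rx": 0, "ry": 0, "rz": 0}
    - {"tx": 0, "ty": -0.1, "tz": 8, "rx": 0, "ry": 0, "rz": 0}
    - {"tx": 0, "ty": -0.1, "tz": 10.5, "rx": 0, "ry": 0, "rz": 0}
    - {"tx": 0, "ty": -0.1, "tz": 11.1, "rx": 0, "ry": 0, "rz": 0}
    - {"tx": 0, "ty": -0.1, "tz": 11.1, "rx": 0, "ry": 0, "rz": 0}
  claw: 6.6

```text
time: 3.47
position: [0.4364, -0.1348, 0.0473]
tool_rot: [0.663, 0.749, -0.0, -0.002]
ft_force: [0.0, -0.2, -0.3]
grip_width: 0.0678
```

```bash
python3 -c "
from h import *
go([.4385,-.132,.047],1.70)
o=robot.get_obs();w=robot.camera('wrist');save('w2.png',w['color']); go([.4385,-.132,.047],1.70)
for r in robot.outline_of('ring_gauge','wrist')[:3]:
        m=r['pixels'];v,u=np.nonzero(m);print(round(r['p'],2),m.sum(),u.mean(),v.mean(),wpx2w(w,o,u.mean(),v.mean(),.06))
"
```

```text
t 3.47 pos [ 0.4364 -0.1348  0.0473] phi 1.693 F [ 0.  -0.2 -0.3] w 0.0678
T [0.25 0.24 0.03] R [-0.0031 -0.0024 -0.0068]
t 3.52 pos [ 0.4374 -0.1351  0.0485] phi 1.694 F [-0.8 -1.2 -0. ] w 0.0671
T [0.29 0.14 0.15] R [-0.0008 -0.0006 -0.0062]
0.87 527 553.7400379506641 85.5123339658444 [ 0.58654043 -0.00785083  0.06      ]
0.8 2420 465.1136363636364 209.32438016528926 [ 0.53080392 -0.09169243  0.06      ]
0.77 3411 282.9692172383465 252.6033421284081 [ 0.43779554 -0.12536515  0.06      ]
```

View pics/w2.png

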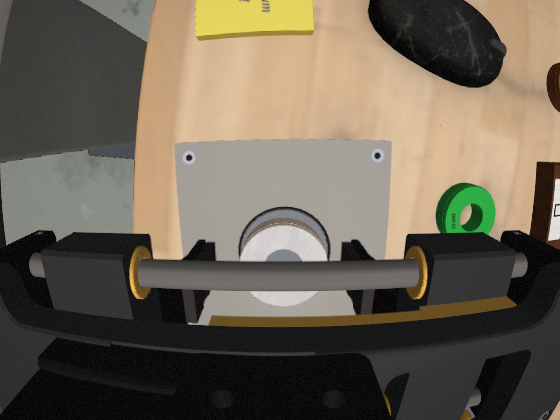

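```bash
python3 -c "
from h import *
go([.4385,-.132,.047],1.70)
o=robot.get_obs();w=robot.camera('wrist')
for p in [(284,262),(239,262),(329,262),(284,218),(284,307)]: print(wpx2w(w,o,*p,.06))
go([.4385,-.132,.047],1.70)
"
```

```text
t 3.57 pos [ 0.4382 -0.1352  0.0493] phi 1.694 F [-0.2  0.2  0.1] w 0.0665
T [0.32 0.07 0.23] R [ 0.001   0.0009 -0.0057]
[ 0.44074989 -0.13145079  0.06      ]
[ 0.41833231 -0.13436307  0.06      ]
[ 0.46333144 -0.12885934  0.06      ]
[ 0.4378141  -0.10885579  0.06      ]
[ 0.44415979 -0.157374    0.06      ]
t 3.62 pos [ 0.4386 -0.1352  0.0498] phi 1.695 F [0.1 0.3 0.3] w 0.0666
T [0.32 0.03 0.28] R [ 0.0022  0.0018 -0.0053]
```

>>> send_rows:
  deltas:
    - {"tx": 0.28, "ty": 0.1, "tz": 0.2, "rx": 0, "ry": 0, "rz": 0}
    - {"tx": 0.28, "ty": 0.1, "tz": 0.2, "rx": 0, "ry": 0, "rz": 0}
    - {"tx": 0.28, "ty": 0.1, "tz": 0.2, "rx": 0, "ry": 0, "rz": 0}

```text
time: 3.87
position: [0.439, -0.1313, 0.0476]
tool_rot: [0.661, 0.75, 0.0, 0.001]
ft_force: [-0.1, 0.2, 0.3]
grip_width: 0.0661
```

>>> send_rows:
  deltas:
    - {"tx": 0, "ty": 0, "tz": 0, "rx": 0, "ry": 0, "rz": 0}
    - {"tx": 0, "ty": 0, "tz": 0, "rx": 0, "ry": 0, "rz": 0}
    - {"tx": 0, "ty": 0, "tz": 0, "rx": 0, "ry": 0, "rz": 0}
    - {"tx": 0, "ty": 0, "tz": 0, "rx": 0, "ry": 0, "rz": 0}
    - {"tx": 0, "ty": 0, "tz": 0, "rx": 0, "ry": 0, "rz": 0}
  claw: 0
  squeeze: 30

```text
time: 4.28
position: [0.4385, -0.1312, 0.0466]
tool_rot: [0.662, 0.75, 0.0, 0.0]
ft_force: [0.7, -0.3, 0.3]
grip_width: 0.0424
```

>>> send_rows:
  deltas:
    - {"tx": 0, "ty": 0, "tz": 0, "rx": 0, "ry": 0, "rz": 0}
    - {"tx": 0, "ty": 0, "tz": -1, "rx": 0, "ry": 0, "rz": 0}
    - {"tx": 0, "ty": 0, "tz": -3, "rx": 0, "ry": 0, "rz": 0}
    - {"tx": 0, "ty": 0, "tz": -6, "rx": 0, "ry": 0, "rz": 0}

```text
time: 4.62
position: [0.4365, -0.1302, 0.1053]
tool_rot: [0.662, 0.75, -0.001, -0.003]
ft_force: [0.0, -0.5, -2.0]
grip_width: 0.0421
```

```bash
python3 -c "
from h import *
go([.4385,-.132,.147],1.70)
o=robot.get_obs();w=robot.camera('wrist');save('w3.png',w['color'])
c=robot.camera('side')['color'];save('s3.png',cv2.resize(c[130:330,180:440],None,fx=3,fy=3))
"
```

```text
t 4.62 pos [ 0.4365 -0.1302  0.1053] phi 1.696 F [ 0.  -0.5 -2. ] w 0.0421
T [-0.19  0.15 -4.18] R [-0.0052 -0.004  -0.0044]
```

View pics/w3.png

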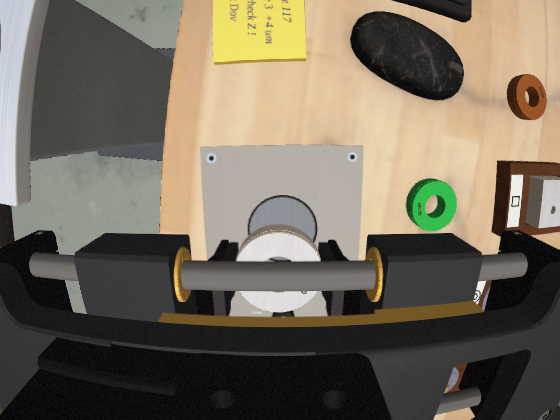

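View pics/s3.png

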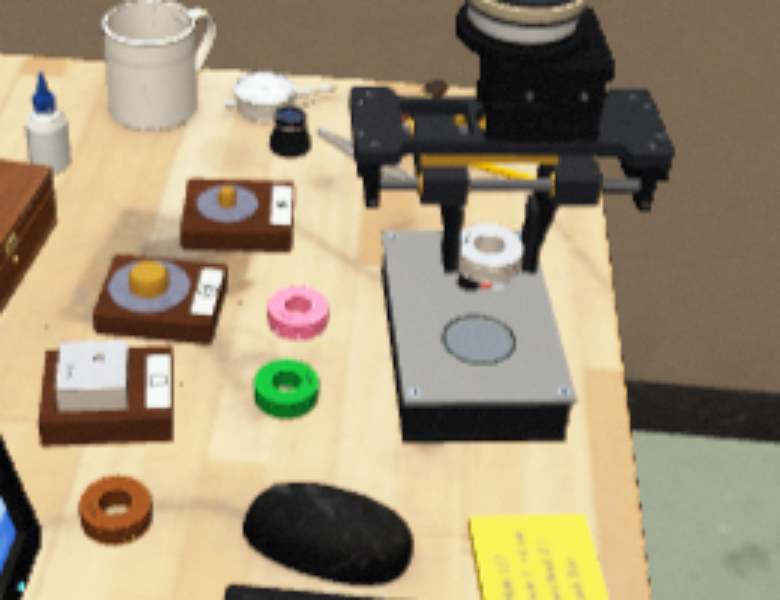

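```bash
python3 - <<'E'
from h import *
im=cv2.imread('pics/w3.png')[200:330,200:360]
cv2.imwrite('pics/w3c.png',cv2.resize(im,None,fx=5,fy=4.6,interpolation=3))
cv2.imwrite('pics/w3c.png',cv2.resize(im,None,fx=4.6,fy=4.6,interpolation=3))
s=robot.camera('side');go([.6365,-.2935,.12],1.7)
o=robot.get_obs()
for p in [(491,243)]: print(px2w(s,p[0]/3+180-.3,p[1]/3+130-.3,o['position'][2]+.0125))
E
```

```text
t 4.77 pos [ 0.4395 -0.1318  0.1079] phi 1.696 F [ 0.6  0.2 -2.1] w 0.0428
T [-18.51  17.53  -1.11] R [ 0.0033  0.0026 -0.0041]
[ 0.43876772 -0.13930045  0.12036328]
```

View pics/w3c.png

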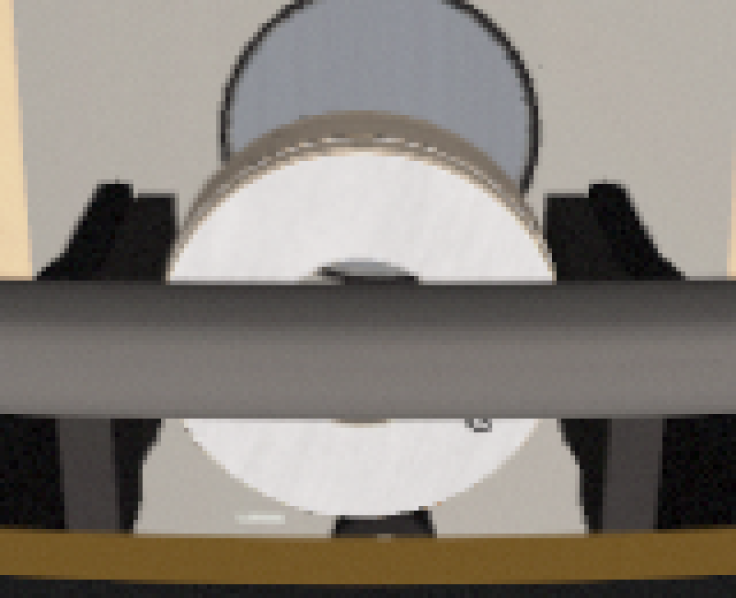

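```bash
cat >> h.py <<'E'
def wtool(w,u,v,zt):
    K=w['intrinsics'];f=K[0,0];dx=u-K[0,2];dy=v-K[1,2];r=np.hypot(dx,dy);a=r/f
    d=np.array([np.sin(a)*dx/r,np.sin(a)*dy/r,np.cos(a)])
    M=w['tool_from_camera'];d=M[:3,:3]@d;p=M[:3,3]
    return p+d*(zt-p[2])/d[2]
E
python3 - <<'E'
from h import *
w=robot.camera('wrist');save('w4.png',w['color'])
for z in (-.0125,-.016):
  for n,p in dict(top=(362,150),bot=(362,517),btop=(362,260),bbot=(362,423)).items():
    print(z,n,np.round(wtool(w,200+p[0]/4.6,200+p[1]/4.6,z)*1000,1))
  for n,p in dict(l=(165,300),r=(558,300)).items():
    print(z,n,np.round(wtool(w,200+p[0]/4.6,200+p[1]/4.6,z)*1000,1))
E
```

```text
-0.0125 top [ 19.4   0.4 -12.5]
-0.0125 bot [-25.    0.4 -12.5]
-0.0125 btop [  7.1   0.4 -12.5]
-0.0125 bbot [-12.6   0.4 -12.5]
-0.0125 l [  2.3 -21.  -12.5]
-0.0125 r [  2.3  21.6 -12.5]
-0.016 top [ 20.5   0.4 -16. ]
-0.016 bot [-22.8   0.4 -16. ]
-0.016 btop [  8.5   0.4 -16. ]
-0.016 bbot [-10.7   0.4 -16. ]
-0.016 l [  3.8 -20.5 -16. ]
-0.016 r [  3.8  21.1 -16. ]
```

>>> send_rows:
  deltas:
    - {"tx": -3, "ty": 2, "tz": -2, "rx": 0, "ry": 0, "rz": 0}
    - {"tx": -6, "ty": 4, "tz": -2, "rx": 0, "ry": 0, "rz": 0}
    - {"tx": -9, "ty": 6, "tz": -2, "rx": 0, "ry": 0, "rz": 0}
    - {"tx": -12, "ty": 8, "tz": -2, "rx": 0, "ry": 0, "rz": 0}
    - {"tx": -15, "ty": 10, "tz": -2, "rx": 0, "ry": 0, "rz": 0}

```text
time: 5.23
position: [0.5562, -0.2681, 0.1245]
tool_rot: [0.662, 0.75, -0.0, -0.002]
ft_force: [0.7, 0.6, -2.3]
grip_width: 0.0429
```

>>> send_rows:
  deltas:
    - {"tx": -3, "ty": 2, "tz": 0, "rx": 0, "ry": 0, "rz": 0}
    - {"tx": -6, "ty": 4, "tz": 0, "rx": 0, "ry": 0, "rz": 0}
    - {"tx": -9, "ty": 6, "tz": 0, "rx": 0, "ry": 0, "rz": 0}
    - {"tx": -10, "ty": 6.6, "tz": 0, "rx": 0, "ry": 0, "rz": 0}
    - {"tx": -10, "ty": 6.6, "tz": 0, "rx": 0, "ry": 0, "rz": 0}

```text
time: 5.65
position: [0.6352, -0.3614, 0.1233]
tool_rot: [0.662, 0.749, -0.0, -0.0]
ft_force: [-0.4, 0.4, -2.0]
grip_width: 0.043
```

>>> send_rows:
  deltas:
    - {"tx": 0, "ty": 0, "tz": 0, "rx": 0, "ry": 0, "rz": 0}
    - {"tx": 0, "ty": 0, "tz": 0, "rx": 0, "ry": 0, "rz": 0}
    - {"tx": 0, "ty": 0, "tz": 0, "rx": 0, "ry": 0, "rz": 0}

```text
time: 5.9
position: [0.6329, -0.3567, 0.1253]
tool_rot: [0.661, 0.75, -0.0, -0.002]
ft_force: [0.0, 1.0, -1.4]
grip_width: 0.0429
```

```bash
python3 - <<'E'
from h import *
go([.6365,-.2935,.12],1.7)
w=robot.camera('wrist');save('w5.png',w['color'])
go([.6365,-.2935,.12],1.7)
E
```

```text
t 5.9 pos [ 0.6329 -0.3567  0.1253] phi 1.696 F [ 0.   1.  -1.4] w 0.0429
T [6.22 1.15 0.54] R [-0.0026 -0.0029 -0.0036]
t 5.95 pos [ 0.6332 -0.3569  0.1259] phi 1.697 F [ 0.   0.4 -1.3] w 0.0428
T [6.25 1.12 0.6 ] R [-0.0018 -0.002  -0.0034]
```

View pics/w5.png

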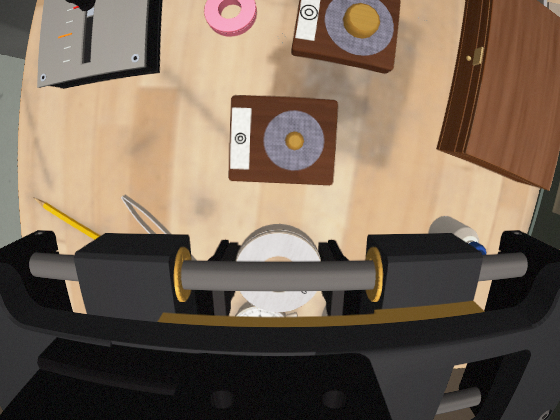

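```bash
python3 - <<'E'
from h import *
im=cv2.imread('pics/w5.png')[85:195,220:350]
cv2.imwrite('pics/w5c.png',cv2.resize(im,None,fx=5,fy=5,interpolation=3))
o=robot.get_obs();w=robot.camera('wrist')
for l in ('ring_stand_seat',):
    for r in robot.tip_of(l,'wrist'): print(l,r, wtool(w,*r['xy'],o['position'][2]-.022)*1000)
hsv=cv2.cvtColor(w['color'],cv2.COLOR_RGB2HSV)[120:160,275:315]
m=((hsv[...,1]>120)&(hsv[...,2]>110)).astype(np.uint8)
v,u=np.nonzero(m);print(m.sum(),u.min()+275,u.max()+275,v.min()+120,v.max()+120,u.mean()+275,v.mean()+120)
E
```

```text
ring_stand_seat {'xy': [293.9, 139.8], 'p': 0.96} [ 61.35148939  12.79275618 103.85873732]
258 285 302 131 149 293.6162790697674 139.81782945736433
```

View pics/w5c.png

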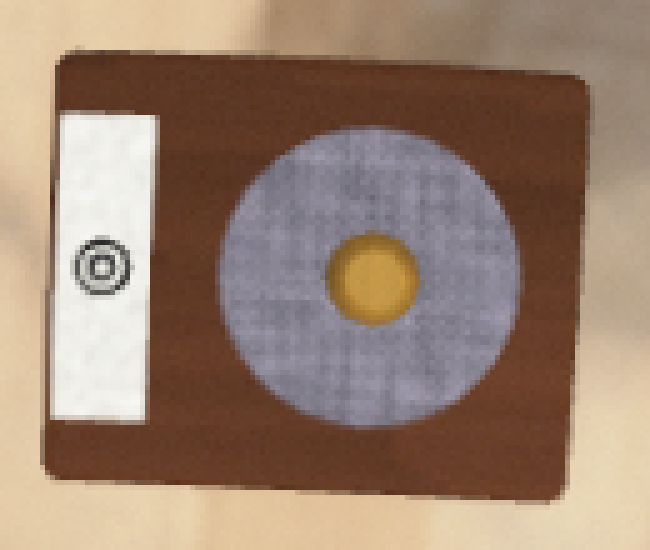

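```bash
python3 - <<'E'
from h import *
im=cv2.imread('pics/w5.png')[215:325,210:350]
cv2.imwrite('pics/w5d.png',cv2.resize(im,None,fx=5,fy=5,interpolation=3))
w=robot.camera('wrist')
o=robot.get_obs();print(o['position'])
for zz in (.1255,o['position'][2]):
  print(zz,wtool(w,293.4,140.0,zz-.022)*1000,wtool(w,294.2,140.4,zz-.036)*1000)
  print(wtool(w,263.6,140,zz-.022)*1000,wtool(w,323.4,140,zz-.022)*1000)
E
```

```text
[ 0.63397568 -0.35773072  0.1268488 ]
0.1255 [ 61.19271813  12.37077135 103.5       ] [61.14353227 12.34053738 89.5       ]
[ 61.18166545 -11.72186246 103.5       ] [ 61.54173843  36.82809235 103.5       ]
0.12684879998487159 [ 61.16813179  12.43293835 104.84879998] [61.11730985 12.40601026 90.84879998]
[ 61.15702285 -11.78235309 104.84879998] [ 61.51892899  37.01477362 104.84879998]
```

View pics/w5d.png

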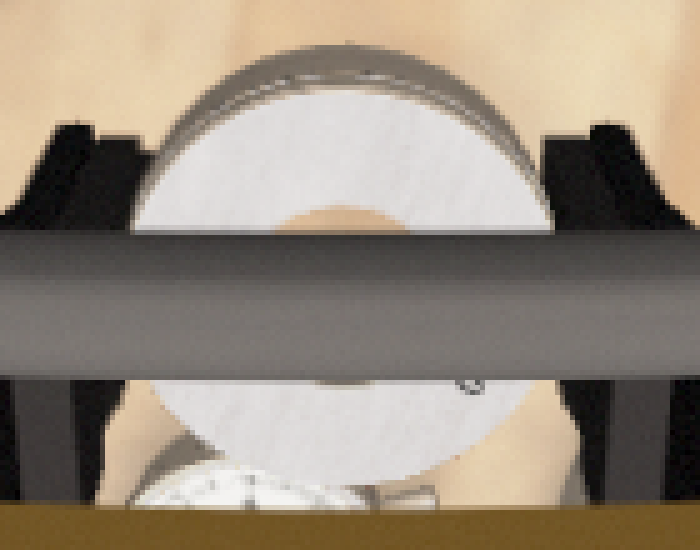

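>>> send_rows:
  deltas:
    - {"tx": 3, "ty": 0.6, "tz": 0, "rx": 0, "ry": 0, "rz": 0}
    - {"tx": 5.5, "ty": 1.1, "tz": 2, "rx": 0, "ry": 0, "rz": 0}
    - {"tx": 6.37, "ty": 1.2, "tz": 4, "rx": 0, "ry": 0, "rz": 0}
    - {"tx": 6.37, "ty": 1.2, "tz": 6, "rx": 0, "ry": 0, "rz": 0}
    - {"tx": 6.37, "ty": 1.2, "tz": 7.6, "rx": 0, "ry": 0, "rz": 0}

```text
time: 6.52
position: [0.6379, -0.2919, 0.0498]
tool_rot: [0.661, 0.751, -0.0, -0.001]
ft_force: [0.5, 0.4, -1.9]
grip_width: 0.0425
```

>>> send_rows:
  deltas:
    - {"tx": 0, "ty": 0, "tz": 0, "rx": 0, "ry": 0, "rz": 0}
    - {"tx": 0, "ty": 0, "tz": 0, "rx": 0, "ry": 0, "rz": 0}
    - {"tx": 0, "ty": 0, "tz": 0, "rx": 0, "ry": 0, "rz": 0}
    - {"tx": 0, "ty": 0, "tz": 0, "rx": 0, "ry": 0, "rz": 0}

```text
time: 6.85
position: [0.6393, -0.2947, 0.0524]
tool_rot: [0.662, 0.75, 0.0, 0.002]
ft_force: [-0.6, -0.5, -0.9]
grip_width: 0.0429
```

```bash
python3 - <<'E'
from h import *
w=robot.camera('wrist');save('w6.png',w['color'])
for i in range(2):
  go([.6375,-.2935,.0252],1.7)
  s=robot.camera('side')
save('s6.png',cv2.resize(s['color'][120:240,200:340],None,fx=5,fy=5,interpolation=3))
im=w['color'][215:325,210:350]
save('w6d.png',cv2.resize(im,None,fx=5,fy=5,interpolation=3))
E
```

```text
t 6.9 pos [ 0.6392 -0.2947  0.0524] phi 1.695 F [-0.3  0.1 -1.6] w 0.0431
T [ 0.15 -0.16  2.72] R [ 0.0025  0.0021 -0.0045]
t 6.95 pos [ 0.639  -0.2946  0.0522] phi 1.695 F [-0.6 -0.4 -1.3] w 0.0425
T [ 0.13 -0.15  2.7 ] R [ 0.0021  0.0019 -0.0045]
```

View pics/s6.png

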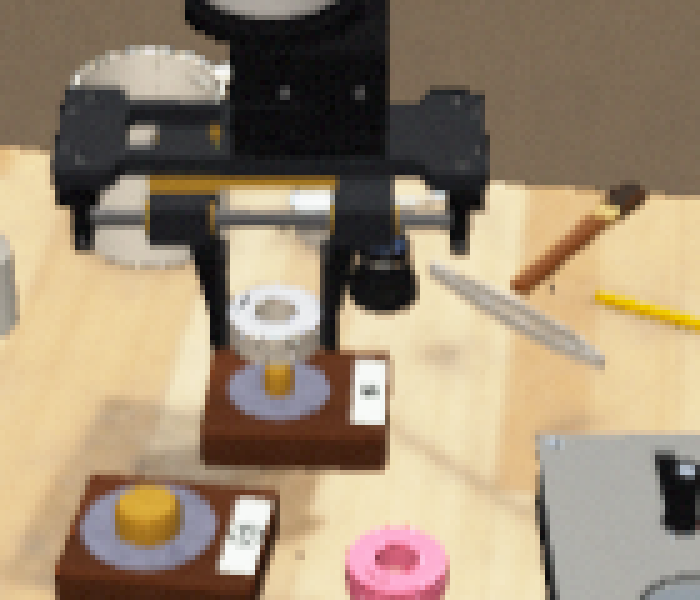

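View pics/w6d.png

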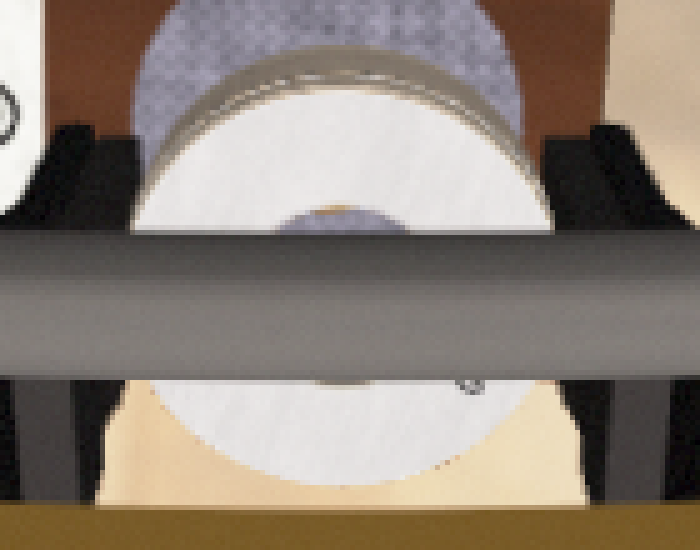

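```bash
python3 - <<'E'
from h import *
im=cv2.imread('pics/w6.png')[165:295,200:360]
cv2.imwrite('pics/w6e.png',cv2.resize(im,None,fx=5,fy=4.6,interpolation=3) if 0 else cv2.resize(im,None,fx=4.6,fy=4.6,interpolation=3))
s=robot.camera('side');o=robot.get_obs();z=o['position'][2];print(o['position'])
b=lambda p:(p[0]/5+200-.4,p[1]/5+120-.4)
print('ringbore',px2w(s,*b((277,310)),z+.0128),'posttop',px2w(s,*b((280,366)),.036),'disc',px2w(s,*b((280,388)),.022))
print(px2w(s,*b((277,313)),z+.0128),px2w(s,*b((279,363)),.036))
E
```

```text
[ 0.63871683 -0.29433095  0.05171316]
ringbore [ 0.63872665 -0.29771005  0.06451316] posttop [ 0.63684137 -0.29254279  0.036     ] disc [ 0.63718724 -0.29392857  0.022     ]
[ 0.63836312 -0.29523923  0.06451316] [ 0.63766741 -0.29490612  0.036     ]
```

View pics/w6e.png

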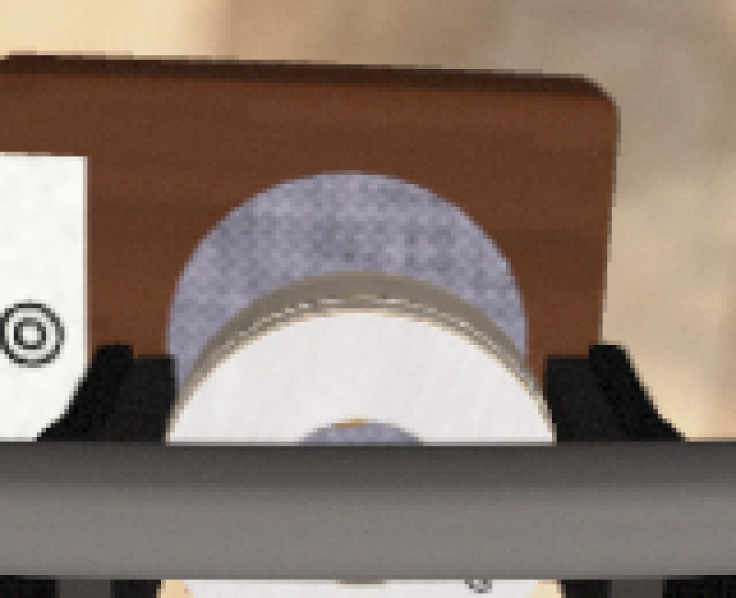

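```bash
python3 - <<'E'
from h import *
w=robot.camera('wrist');o=robot.get_obs();print(o['position'])
b=lambda p:(p[0]/4.6+200-.4,p[1]/4.6+165-.4)
P=[(347,170),(167,335),(528,335),(215,234),(489,240),(181,270),(517,275)]
for zz in (.029,.0305):
    W=np.array([wtool(w,*b(p),zz)*1000 for p in P])
    A=np.c_[2*W[:,:2],np.ones(len(W))];s=np.linalg.lstsq(A,(W[:,:2]**2).sum(1),rcond=None)[0]
    print(np.round(W[:,:2],1).tolist(),'centre',s[:2],'r',np.sqrt(s[2]+s[0]**2+s[1]**2))
# ring top circle
Q=[(362,308),(167,437),(556,437),(260,342),(470,345),(215,380),(510,380)]
for zz in (-.0125,-.0135):
    W=np.array([wtool(w,*b(p),zz)*1000 for p in Q])
    A=np.c_[2*W[:,:2],np.ones(len(W))];s=np.linalg.lstsq(A,(W[:,:2]**2).sum(1),rcond=None)[0]
    print(np.round(W[:,:2],1).tolist(),'ring',s[:2],'r',np.sqrt(s[2]+s[0]**2+s[1]**2))
print('brass sliver',wtool(w,*b((348,422)),.052-.036)*1000)
print('bore far top',wtool(w,*b((362,418)),-.0125)*1000,wtool(w,*b((362,418)),.0032)*1000)
E
```

```text
[ 0.63854429 -0.29419612  0.05141057]
[[25.9, -1.8], [3.2, -26.1], [3.3, 22.5], [17.3, -19.2], [16.5, 16.9], [12.3, -23.9], [11.7, 20.8]] centre [ 1.17950775 -1.69723192] r 24.4309499350291
[[25.6, -1.8], [2.7, -26.3], [2.8, 22.7], [16.9, -19.4], [16.1, 17.1], [11.9, -24.1], [11.3, 20.9]] centre [ 0.66874925 -1.71184474] r 24.623385975248322
[[20.0, 0.2], [5.3, -20.8], [5.3, 21.1], [16.2, -10.5], [15.9, 11.5], [11.9, -15.4], [11.9, 15.9]] ring [-3.00395419  0.17463799] r 22.196979208253484
[[20.3, 0.2], [5.7, -20.7], [5.7, 20.9], [16.5, -10.5], [16.2, 11.5], [12.3, -15.3], [12.3, 15.8]] ring [-2.54047856  0.17452598] r 22.04794048825582
brass sliver [-4.05885162 -1.59451119 16.        ]
bore far top [  7.65931236   0.18107946 -12.5       ] [1.50681964 0.18351706 3.2       ]
```

>>> send_rows:
  deltas:
    - {"tx": 0.33, "ty": -0.18, "tz": 0.4, "rx": 0, "ry": 0, "rz": 0}
    - {"tx": 0.33, "ty": -0.18, "tz": 0.8, "rx": 0, "ry": 0, "rz": 0}
    - {"tx": 0.33, "ty": -0.18, "tz": 0.8, "rx": 0, "ry": 0, "rz": 0}
    - {"tx": 0.33, "ty": -0.18, "tz": 0.8, "rx": 0, "ry": 0, "rz": 0}

```text
time: 7.43
position: [0.6356, -0.2904, 0.0418]
tool_rot: [0.662, 0.75, -0.0, -0.001]
ft_force: [-0.3, -0.6, -2.4]
grip_width: 0.0426
```

```bash
python3 - <<'E'
from h import *
w=robot.camera('wrist');save('w7.png',w['color'])
go([.6375,-.2935,.0252],1.7)
s=robot.camera('side')
a=cv2.resize(w['color'][165:295,200:360],None,fx=4.6,fy=4.6,interpolation=3)
save('w7e.png',a)
save('s7.png',cv2.resize(s['color'][120:240,200:340],None,fx=5,fy=5,interpolation=3))
E
```

```text
t 7.48 pos [ 0.6358 -0.2906  0.0421] phi 1.696 F [ 0.2 -0.5 -1.7] w 0.0429
T [-0.31  0.13  1.69] R [-0.0005 -0.0004 -0.0041]
```

View pics/s7.png

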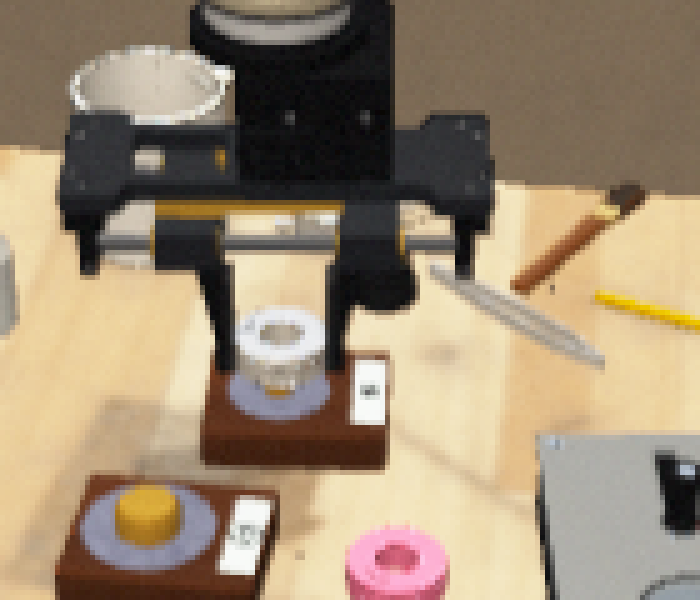

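View pics/w7e.png

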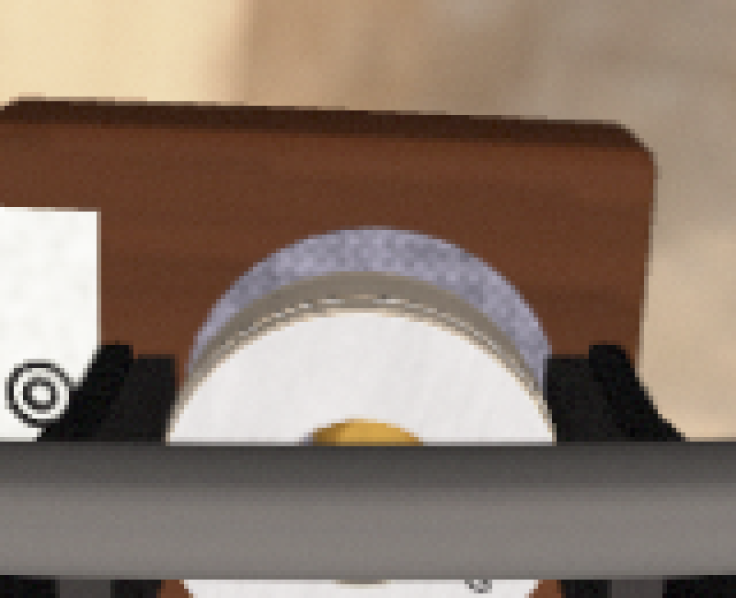

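```bash
python3 - <<'E'
from h import *
w=robot.camera('wrist');o=robot.get_obs();print(o['position'])
b=lambda p:(p[0]/4.6+200-.4,p[1]/4.6+165-.4)
r=24.5
from scipy.optimize import least_squares
P=[(370,228),(193,350),(547,345),(240,280),(510,290),(300,243),(440,243)]
for zz in (.0195,.0205):
    W=np.array([wtool(w,*b(p),zz)*1000 for p in P])[:,:2]
    s=least_squares(lambda c:np.hypot(*(W-c).T)-r,[0,0]); print(zz,s.x,np.round(s.fun,1))
E
```

```text
[ 0.63613686 -0.2908341   0.04248364]
0.0195 [-4.29394013  1.27175988] [ 0.3 -0.2 -0.  -0.1 -0.2  0.  -0. ]
0.0205 [-4.51317221  1.27846643] [ 0.3 -0.1  0.  -0.1 -0.2 -0.  -0.1]
```

>>> send_rows:
  deltas:
    - {"tx": -0.05, "ty": 0, "tz": 0, "rx": 0, "ry": 0, "rz": 0}
    - {"tx": -0.05, "ty": 0, "tz": 0, "rx": 0, "ry": 0, "rz": 0}
    - {"tx": -0.05, "ty": 0, "tz": 0, "rx": 0, "ry": 0, "rz": 0}
    - {"tx": -0.05, "ty": 0, "tz": 0, "rx": 0, "ry": 0, "rz": 0}
    - {"tx": -0.05, "ty": 0, "tz": 0, "rx": 0, "ry": 0, "rz": 0}

```text
time: 8.0
position: [0.6361, -0.2913, 0.0426]
tool_rot: [0.662, 0.75, 0.0, 0.0]
ft_force: [0.4, -0.1, -2.4]
grip_width: 0.0422
```

```bash
python3 - <<'E'
from h import *
w=robot.camera('wrist');save('w8.png',w['color'])
go([.6375,-.2935,.0252],1.7)
a=cv2.resize(w['color'][165:295,200:360],None,fx=4.6,fy=4.6,interpolation=3)
save('w8e.png',a)
E
```

```text
t 8.05 pos [ 0.6361 -0.2913  0.0426] phi 1.696 F [-0.1 -0.1 -1.2] w 0.0427
T [-0.24  0.11  1.74] R [ 0.      0.     -0.0042]
```

View pics/w8e.png

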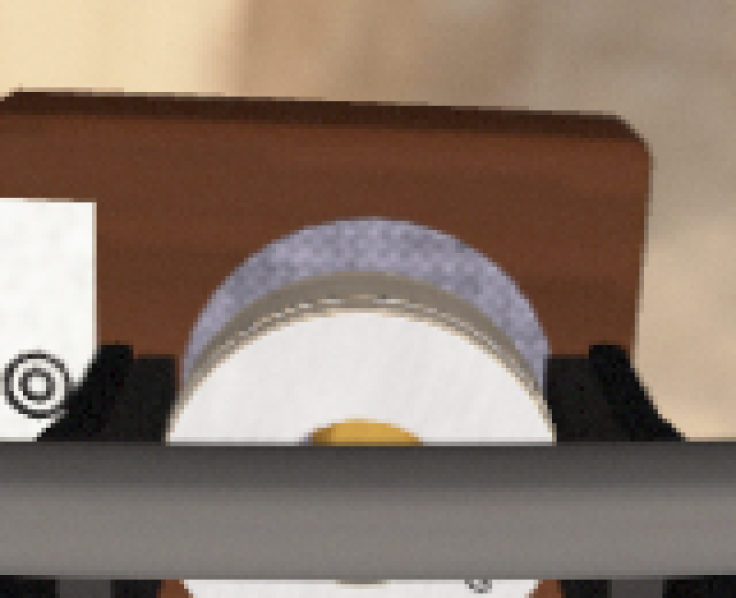

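>>> send_rows:
  deltas:
    - {"tx": 0, "ty": 0.06, "tz": 0.3, "rx": 0, "ry": 0, "rz": 0}
    - {"tx": 0, "ty": 0.06, "tz": 0.6, "rx": 0, "ry": 0, "rz": 0}
    - {"tx": 0, "ty": 0.06, "tz": 0.9, "rx": 0, "ry": 0, "rz": 0}
    - {"tx": 0, "ty": 0.06, "tz": 0.9, "rx": 0, "ry": 0, "rz": 0}

```text
time: 8.38
position: [0.6361, -0.2908, 0.0325]
tool_rot: [0.662, 0.75, -0.0, -0.001]
ft_force: [0.3, -0.0, -1.8]
grip_width: 0.0424
```

>>> send_rows:
  deltas:
    - {"tx": 0, "ty": 0, "tz": 0.3, "rx": 0, "ry": 0, "rz": 0}
    - {"tx": 0, "ty": 0, "tz": 0.6, "rx": 0, "ry": 0, "rz": 0}
    - {"tx": 0, "ty": 0, "tz": 0.75, "rx": 0, "ry": 0, "rz": 0}
    - {"tx": 0, "ty": 0, "tz": 0.75, "rx": 0, "ry": 0, "rz": 0}
    - {"tx": 0, "ty": 0, "tz": 0.75, "rx": 0, "ry": 0, "rz": 0}

```text
time: 8.8
position: [0.6366, -0.2911, 0.0259]
tool_rot: [0.662, 0.75, -0.0, -0.0]
ft_force: [-0.4, -0.4, -1.7]
grip_width: 0.0429
```

```bash
python3 - <<'E'
from h import *
w=robot.camera('wrist')
go([.6375,-.2935,.0252],1.7)
s=robot.camera('side')
save('w9e.png',cv2.resize(w['color'][165:325,200:360],None,fx=3.6,fy=3.6,interpolation=3))
save('s9.png',cv2.resize(s['color'][120:240,200:340],None,fx=5,fy=5,interpolation=3))
E
```

```text
t 8.85 pos [ 0.6367 -0.2912  0.0261] phi 1.696 F [ 0.5 -0.  -1.4] w 0.0428
T [-0.24  0.05  0.09] R [ 0.0001  0.     -0.0042]
```

View pics/s9.png

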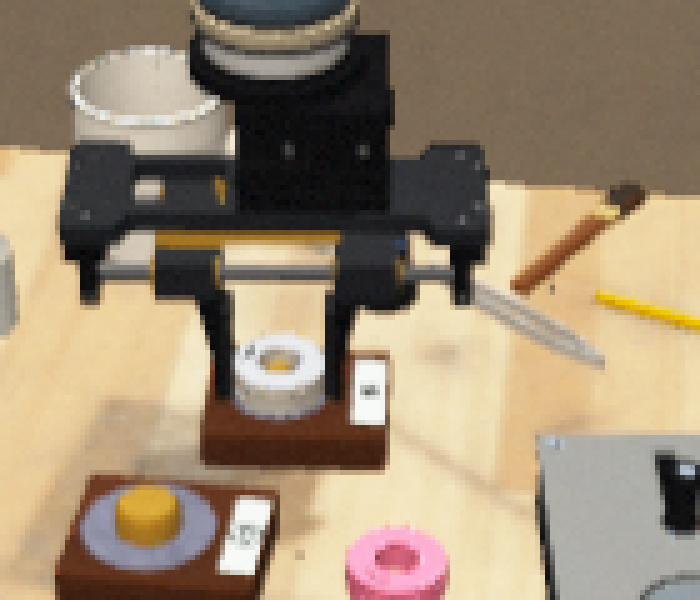

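View pics/w9e.png

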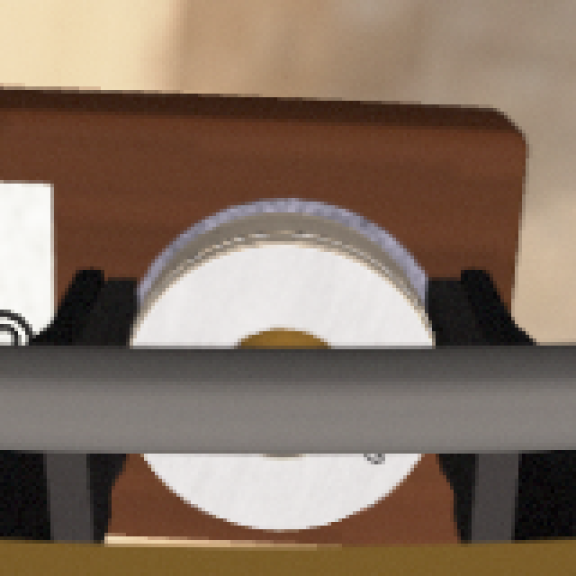

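>>> send_rows:
  deltas:
    - {"tx": 0, "ty": 0, "tz": 0.1, "rx": 0, "ry": 0, "rz": 0}
    - {"tx": 0, "ty": 0, "tz": 0.1, "rx": 0, "ry": 0, "rz": 0}
    - {"tx": 0, "ty": 0, "tz": 0.1, "rx": 0, "ry": 0, "rz": 0}

```text
time: 9.15
position: [0.6367, -0.2912, 0.0251]
tool_rot: [0.662, 0.75, -0.0, 0.0]
ft_force: [0.0, 0.5, -0.8]
grip_width: 0.0426
```

>>> send_rows:
  deltas:
    - {"tx": 0, "ty": 0, "tz": 0.08, "rx": 0, "ry": 0, "rz": 0}
    - {"tx": 0, "ty": 0, "tz": 0.08, "rx": 0, "ry": 0, "rz": 0}
    - {"tx": 0, "ty": 0, "tz": 0.08, "rx": 0, "ry": 0, "rz": 0}

```text
time: 9.4
position: [0.6368, -0.2913, 0.0246]
tool_rot: [0.662, 0.75, 0.0, 0.0]
ft_force: [-0.5, 0.2, -0.4]
grip_width: 0.043
```

>>> send_rows:
  deltas:
    - {"tx": 0, "ty": 0, "tz": 0.1, "rx": 0, "ry": 0, "rz": 0}
    - {"tx": 0, "ty": 0, "tz": 0.1, "rx": 0, "ry": 0, "rz": 0}
    - {"tx": 0, "ty": 0, "tz": 0.1, "rx": 0, "ry": 0, "rz": 0}

```text
time: 9.65
position: [0.6368, -0.2913, 0.0246]
tool_rot: [0.662, 0.75, -0.0, 0.0]
ft_force: [-1.5, -0.1, 5.6]
grip_width: 0.0426
```

>>> send_rows:
  deltas:
    - {"tx": 0, "ty": 0, "tz": -0.05, "rx": 0, "ry": 0, "rz": 0}
    - {"tx": 0, "ty": 0, "tz": -0.05, "rx": 0, "ry": 0, "rz": 0}
    - {"tx": 0, "ty": 0, "tz": -0.05, "rx": 0, "ry": 0, "rz": 0}
    - {"tx": 0, "ty": 0, "tz": -0.05, "rx": 0, "ry": 0, "rz": 0}
    - {"tx": 0, "ty": 0, "tz": -0.05, "rx": 0, "ry": 0, "rz": 0}
  claw: 6.6

```text
time: 10.07
position: [0.6366, -0.2912, 0.0234]
tool_rot: [0.662, 0.75, -0.0, -0.0]
ft_force: [-0.5, -0.3, -0.4]
grip_width: 0.0639
```

>>> send_rows:
  deltas:
    - {"tx": 0, "ty": 0, "tz": -1, "rx": 0, "ry": 0, "rz": 0}
    - {"tx": 0, "ty": 0, "tz": -3, "rx": 0, "ry": 0, "rz": 0}
    - {"tx": 0, "ty": 0, "tz": -6, "rx": 0, "ry": 0, "rz": 0}
    - {"tx": 0, "ty": 0, "tz": -9, "rx": 0, "ry": 0, "rz": 0}

```text
time: 10.4
position: [0.636, -0.2908, 0.1142]
tool_rot: [0.662, 0.75, -0.0, -0.001]
ft_force: [0.2, 0.1, -0.1]
grip_width: 0.066
```

```bash
python3 - <<'E'
from h import *
s=robot.camera('side')
save('s10.png',cv2.resize(s['color'][120:260,200:380],None,fx=4,fy=4,interpolation=3))
# knob target: jaws along unit y: phi=.129
go([.4458,-.1865,.16],.129)
E
```

```text
t 10.45 pos [ 0.6401 -0.2932  0.1222] phi 1.696 F [ 1.5 -0.   3.7] w 0.0661
T [ 12.99 -17.91  -4.02] R [ 1.210e-02 -9.000e-04  1.567e+00]
```

View pics/s10.png

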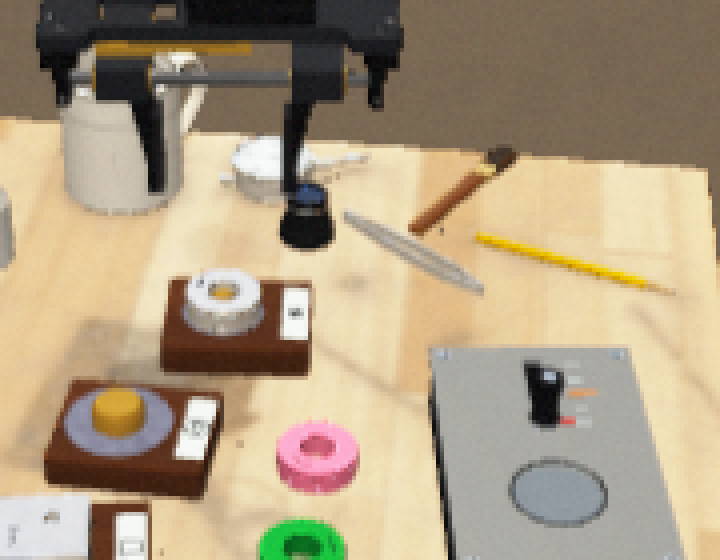

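>>> send_rows:
  deltas:
    - {"tx": 2, "ty": -3, "tz": -3, "rx": 0, "ry": 0, "rz": 0.12}
    - {"tx": 4, "ty": -6, "tz": -4, "rx": 0, "ry": 0, "rz": 0.24}
    - {"tx": 6.5, "ty": -9, "tz": -4, "rx": 0, "ry": 0, "rz": 0.36}
    - {"tx": 9, "ty": -12, "tz": -4, "rx": 0, "ry": 0, "rz": 0.48}
    - {"tx": 11, "ty": -15, "tz": -4, "rx": 0, "ry": 0, "rz": 0.6}

```text
time: 10.87
position: [0.4725, -0.1992, 0.1547]
tool_rot: [0.855, 0.519, 0.0, 0.0]
ft_force: [-0.4, -0.2, 0.1]
grip_width: 0.0658
```

```bash
python3 - <<'E'
from h import *
go([.4458,-.1865,.16],-.5)
E
```

```text
t 10.87 pos [ 0.4725 -0.1992  0.1547] phi 1.09 F [-0.4 -0.2  0.1] w 0.0658
T [-0.1  -2.96 -0.53] R [ 6.0000e-04 -8.0000e-04  1.5903e+00]
```

>>> send_rows:
  deltas:
    - {"tx": -0.1, "ty": -2.9, "tz": -0.5, "rx": 0, "ry": 0, "rz": 1.5}
    - {"tx": -0.1, "ty": -2.9, "tz": -0.5, "rx": 0, "ry": 0, "rz": 1.5}
    - {"tx": -0.1, "ty": -2.9, "tz": -0.5, "rx": 0, "ry": 0, "rz": 1.5}
    - {"tx": -0.1, "ty": -2.9, "tz": -0.5, "rx": 0, "ry": 0, "rz": 1.5}
    - {"tx": -0.1, "ty": -2.9, "tz": -0.5, "rx": 0, "ry": 0, "rz": 1.5}

```text
time: 11.28
position: [0.4481, -0.1886, 0.1597]
tool_rot: [0.973, 0.23, 0.001, 0.001]
ft_force: [0.6, 0.4, -0.4]
grip_width: 0.0659
```

>>> send_rows:
  deltas:
    - {"tx": 0, "ty": 0, "tz": 0, "rx": 0, "ry": 0, "rz": 1.5}
    - {"tx": 0, "ty": 0, "tz": 0, "rx": 0, "ry": 0, "rz": 1.5}
    - {"tx": 0, "ty": 0, "tz": 0, "rx": 0, "ry": 0, "rz": 1.5}
    - {"tx": 0, "ty": 0, "tz": 0, "rx": 0, "ry": 0, "rz": 1.5}
    - {"tx": 0, "ty": 0, "tz": 0, "rx": 0, "ry": 0, "rz": 1.5}

```text
time: 11.7
position: [0.4482, -0.1886, 0.1594]
tool_rot: [0.997, -0.08, 0.001, 0.0]
ft_force: [-0.1, -0.5, 0.8]
grip_width: 0.0661
```

```bash
python3 - <<'E'
from h import *
go([.4458,-.1865,.16],-1.4418)
print(robot.get_obs()['q'])
E
```

```text
t 11.7 pos [ 0.4482 -0.1886  0.1594] phi -0.16 F [-0.1 -0.5  0.8] w 0.0661
T [-0.27 -0.17 -0.06] R [-3.0000e-04 -1.4000e-03  1.2814e+00]
[-6.28593217e-01  4.38943724e-01  1.84055808e+00  2.16234079e-05
  8.60748218e-01  1.10257295e+00]
```

>>> send_rows:
  deltas:
    - {"tx": -0.2, "ty": -0.1, "tz": 0, "rx": 0, "ry": 0, "rz": 1.28}
    - {"tx": -0.2, "ty": -0.1, "tz": 0, "rx": 0, "ry": 0, "rz": 1.28}
    - {"tx": -0.2, "ty": -0.1, "tz": 0, "rx": 0, "ry": 0, "rz": 1.28}
    - {"tx": -0.2, "ty": -0.1, "tz": 0, "rx": 0, "ry": 0, "rz": 1.28}
    - {"tx": -0.2, "ty": -0.1, "tz": 0, "rx": 0, "ry": 0, "rz": 1.28}
  claw: 5

```text
time: 12.12
position: [0.4464, -0.1873, 0.1594]
tool_rot: [0.924, -0.383, 0.001, 0.0]
ft_force: [-0.3, -0.5, -0.4]
grip_width: 0.0509
```

```bash
python3 - <<'E'
from h import *
go([.4458,-.1865,.16],-1.4418)
E
```

```text
t 12.12 pos [ 0.4464 -0.1873  0.1594] phi -0.785 F [-0.3 -0.5 -0.4] w 0.0509
T [-0.1  -0.02 -0.06] R [-0.0007 -0.0012  0.6564]
```

>>> send_rows:
  deltas:
    - {"tx": 0, "ty": 0, "tz": 0, "rx": 0, "ry": 0, "rz": 0.65}
    - {"tx": 0, "ty": 0, "tz": 0, "rx": 0, "ry": 0, "rz": 0.65}
    - {"tx": 0, "ty": 0, "tz": 0, "rx": 0, "ry": 0, "rz": 0.65}
    - {"tx": 0, "ty": 0, "tz": 0, "rx": 0, "ry": 0, "rz": 0.65}
    - {"tx": 0, "ty": 0, "tz": 0, "rx": 0, "ry": 0, "rz": 0.65}

```text
time: 12.53
position: [0.4464, -0.1873, 0.1594]
tool_rot: [0.761, -0.648, 0.001, -0.0]
ft_force: [0.2, -0.6, 0.2]
grip_width: 0.0502
```

>>> send_rows:
  deltas:
    - {"tx": 0, "ty": 0, "tz": 0, "rx": 0, "ry": 0, "rz": 0.03}
    - {"tx": 0, "ty": 0, "tz": 0, "rx": 0, "ry": 0, "rz": 0.03}
    - {"tx": 0, "ty": 0, "tz": 0, "rx": 0, "ry": 0, "rz": 0.03}

```text
time: 12.78
position: [0.4463, -0.1872, 0.1592]
tool_rot: [0.754, -0.657, 0.0, -0.0]
ft_force: [0.2, -0.4, -0.2]
grip_width: 0.0499
```

```bash
python3 - <<'E'
from h import *
w=robot.camera('wrist');save('w11.png',w['color'])
go([.4458,-.1865,.16],-1.4418)
o=robot.get_obs()
t=robot.camera('top');save('t11.png',cv2.resize(t['color'][200:330,160:330],None,fx=4,fy=4))
print(o['q'])
E
```

```text
t 12.83 pos [ 0.4463 -0.1872  0.1592] phi -1.433 F [-1.3 -0.4  0.2] w 0.05
T [-0.08  0.04 -0.08] R [-0.0006 -0.0005  0.0087]
[-6.28629455e-01  4.36985266e-01  1.84596881e+00  5.98946706e-06
  8.57846241e-01  2.37530840e+00]
```

View pics/w11.png

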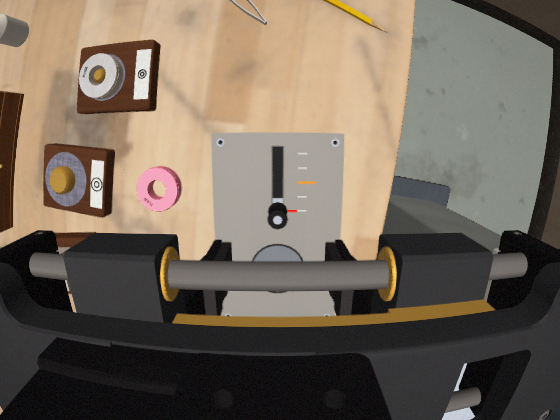

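View pics/t11.png

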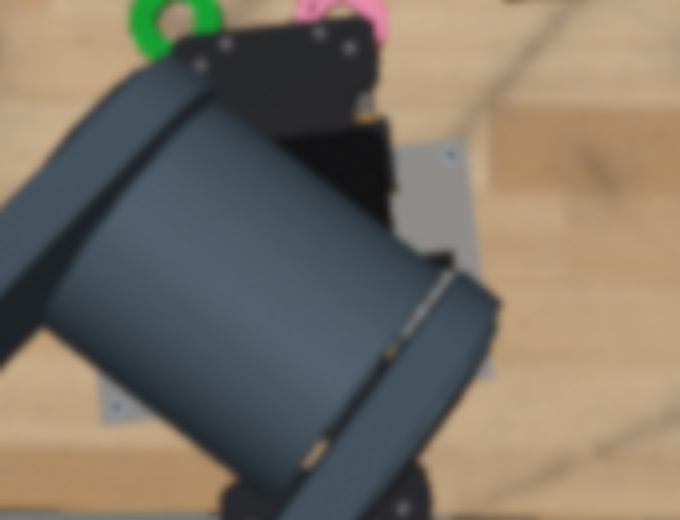

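```bash
python3 - <<'E'
from h import *
im=cv2.imread('pics/w11.png')[130:250,230:340]
cv2.imwrite('pics/w11c.png',cv2.resize(im,None,fx=5,fy=5,interpolation=3))
w=robot.camera('wrist');o=robot.get_obs();z=o['position'][2];print(z)
print('knobtop',wtool(w,277.5,219,z-.076)*1000)
for v in (154,168,182,197,211): print(v,wtool(w,304,v,z-.044)*1000)
E
```

```text
0.15897971092569957
knobtop [-0.10159    -0.15609046 82.97971093]
154 [ 48.38211058  22.33856781 114.97971093]
168 [ 36.37354692  22.47097136 114.97971093]
182 [ 24.25670163  22.63237534 114.97971093]
197 [ 11.10044397  22.83875874 114.97971093]
211 [ -1.39385373  23.06411103 114.97971093]
```

View pics/w11c.png

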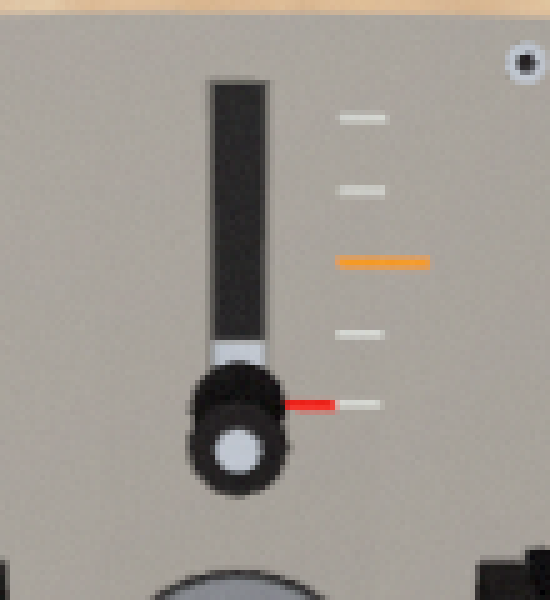

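>>> send_rows:
  deltas:
    - {"tx": -0.05, "ty": 0, "tz": 3, "rx": 0, "ry": 0, "rz": 0.008}
    - {"tx": -0.05, "ty": 0, "tz": 6, "rx": 0, "ry": 0, "rz": 0.008}
    - {"tx": -0.05, "ty": 0, "tz": 9, "rx": 0, "ry": 0, "rz": 0.008}
    - {"tx": -0.05, "ty": 0, "tz": 10.6, "rx": 0, "ry": 0, "rz": 0.008}
    - {"tx": -0.05, "ty": 0, "tz": 10.6, "rx": 0, "ry": 0, "rz": 0.008}

```text
time: 13.35
position: [0.4441, -0.1853, 0.0499]
tool_rot: [0.751, -0.66, -0.003, 0.0]
ft_force: [-0.9, 0.7, 1.1]
grip_width: 0.0499
```

>>> send_rows:
  deltas:
    - {"tx": 0, "ty": 0, "tz": 0, "rx": 0, "ry": 0, "rz": 0}
    - {"tx": 0, "ty": 0, "tz": 0, "rx": 0, "ry": 0, "rz": 0}
    - {"tx": 0, "ty": 0, "tz": 0, "rx": 0, "ry": 0, "rz": 0}

```text
time: 13.6
position: [0.447, -0.1872, 0.054]
tool_rot: [0.751, -0.66, 0.001, -0.0]
ft_force: [1.0, 0.4, -0.0]
grip_width: 0.0502
```

```bash
python3 - <<'E'
from h import *
w=robot.camera('wrist');save('w12.png',cv2.resize(w['color'][90:330,170:390],None,fx=2.5,fy=2.5,interpolation=3))
go([.4458,-.1865,.0515],-1.4418)
E
```

```text
t 13.65 pos [ 0.4469 -0.1872  0.0541] phi -1.442 F [-0.3  0.3 -0.4] w 0.0501
T [-0.09  0.1   0.26] R [-0.0022 -0.0021 -0.0002]
```

View pics/w12.png

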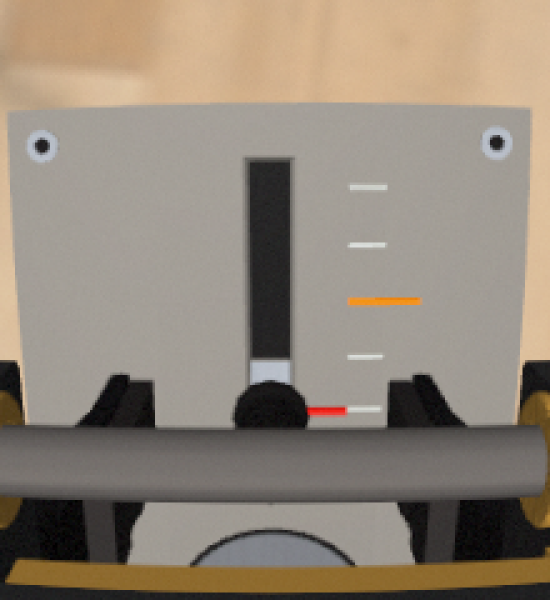

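>>> send_rows:
  deltas:
    - {"tx": 0, "ty": 0, "tz": 0.2, "rx": 0, "ry": 0, "rz": 0}
    - {"tx": 0, "ty": 0, "tz": 0.2, "rx": 0, "ry": 0, "rz": 0}
    - {"tx": 0, "ty": 0, "tz": 0.2, "rx": 0, "ry": 0, "rz": 0}
    - {"tx": 0, "ty": 0, "tz": 0.2, "rx": 0, "ry": 0, "rz": 0}
    - {"tx": 0, "ty": 0, "tz": 0.2, "rx": 0, "ry": 0, "rz": 0}
  claw: 0
  squeeze: 50

```text
time: 14.07
position: [0.4461, -0.1866, 0.0509]
tool_rot: [0.751, -0.66, 0.0, -0.0]
ft_force: [-0.2, 0.7, 0.5]
grip_width: 0.0248
```

>>> send_rows:
  deltas:
    - {"tx": 0, "ty": 0, "tz": 0, "rx": 0, "ry": 0, "rz": 0}
    - {"tx": 0, "ty": 0, "tz": 0, "rx": 0, "ry": 0, "rz": 0}
    - {"tx": 0, "ty": 0, "tz": 0, "rx": 0, "ry": 0, "rz": 0}

```text
time: 14.32
position: [0.4469, -0.1866, 0.0508]
tool_rot: [0.751, -0.66, 0.001, -0.0]
ft_force: [3.1, 2.5, -1.4]
grip_width: 0.0137
```

```bash
python3 - <<'E'
from h import *
w=robot.camera('wrist');save('w13.png',cv2.resize(w['color'][90:330,170:390],None,fx=2.5,fy=2.5,interpolation=3))
go([.4458,-.1865,.0515],-1.4418)
E
```

```text
t 14.37 pos [ 0.4468 -0.1866  0.0508] phi -1.443 F [ 3.6  3.3 -0.6] w 0.0136
T [-0.02  0.1  -0.07] R [-0.0015 -0.0004 -0.0009]
```

View pics/w13.png

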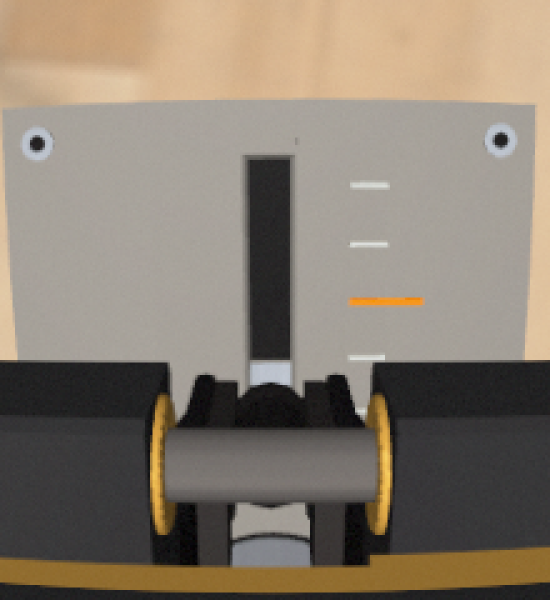

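>>> send_rows:
  deltas:
    - {"tx": 0.2, "ty": 0, "tz": 0, "rx": 0, "ry": 0, "rz": 0}
    - {"tx": 0.5, "ty": 0, "tz": 0, "rx": 0, "ry": 0, "rz": 0}
    - {"tx": 0.8, "ty": 0, "tz": 0, "rx": 0, "ry": 0, "rz": 0}
    - {"tx": 1.0, "ty": 0, "tz": 0, "rx": 0, "ry": 0, "rz": 0}
    - {"tx": 1.0, "ty": 0, "tz": 0, "rx": 0, "ry": 0, "rz": 0}

```text
time: 14.78
position: [0.4481, -0.196, 0.0508]
tool_rot: [0.751, -0.661, 0.0, -0.001]
ft_force: [5.5, 6.3, 0.4]
grip_width: 0.0137
```

```bash
python3 - <<'E'
from h import *
w=robot.camera('wrist');save('w14.png',cv2.resize(w['color'][90:330,170:390],None,fx=2.5,fy=2.5,interpolation=3))
go([.4500,-.2114,.0508],-1.4418)
E
```

```text
t 14.83 pos [ 0.4481 -0.1959  0.0508] phi -1.443 F [4.6 4.3 0.3] w 0.0136
T [1.56 0.01 0.  ] R [-0.0014  0.0006 -0.0013]
```

View pics/w14.png

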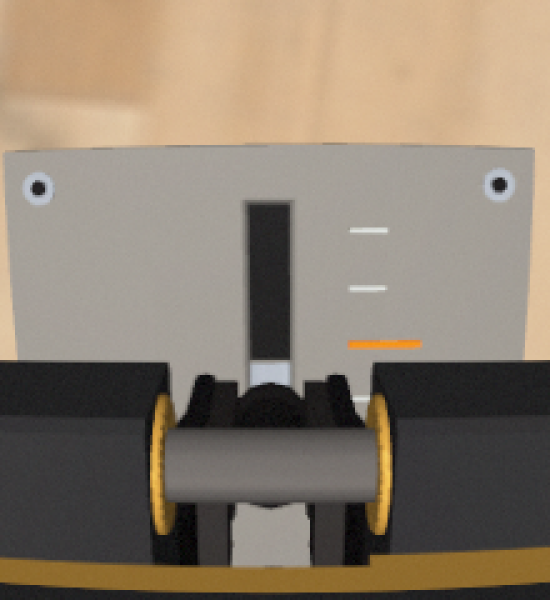

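>>> send_rows:
  deltas:
    - {"tx": 0.3, "ty": 0, "tz": 0, "rx": 0, "ry": 0, "rz": 0}
    - {"tx": 0.7, "ty": 0, "tz": 0, "rx": 0, "ry": 0, "rz": 0}
    - {"tx": 1.1, "ty": 0, "tz": 0, "rx": 0, "ry": 0, "rz": 0}
    - {"tx": 1.4, "ty": 0, "tz": 0, "rx": 0, "ry": 0, "rz": 0}
    - {"tx": 1.5, "ty": 0, "tz": 0, "rx": 0, "ry": 0, "rz": 0}

```text
time: 15.25
position: [0.45, -0.2099, 0.0508]
tool_rot: [0.751, -0.661, -0.0, -0.001]
ft_force: [7.2, 8.5, 1.9]
grip_width: 0.0139
```

>>> send_rows:
  deltas:
    - {"tx": 0, "ty": 0, "tz": 0, "rx": 0, "ry": 0, "rz": 0}
    - {"tx": 0, "ty": 0, "tz": 0, "rx": 0, "ry": 0, "rz": 0}
    - {"tx": 0, "ty": 0, "tz": 0, "rx": 0, "ry": 0, "rz": 0}

```text
time: 15.5
position: [0.4499, -0.2096, 0.0508]
tool_rot: [0.751, -0.661, -0.0, -0.001]
ft_force: [6.7, 8.6, 1.1]
grip_width: 0.0138
```

```bash
python3 - <<'E'
from h import *
w=robot.camera('wrist');save('w15.png',cv2.resize(w['color'][90:330,170:390],None,fx=2.5,fy=2.5,interpolation=3))
go([.4500,-.2114,.0508],-1.4418)
s=robot.camera('side');save('s15.png',cv2.resize(s['color'][190:290,270:390],None,fx=6,fy=6,interpolation=3))
E
```

```text
t 15.55 pos [ 0.4499 -0.2095  0.0508] phi -1.444 F [5.5 8.8 1.4] w 0.0138
T [0.19 0.01 0.  ] R [-0.0013  0.0024 -0.002 ]
```

View pics/w15.png

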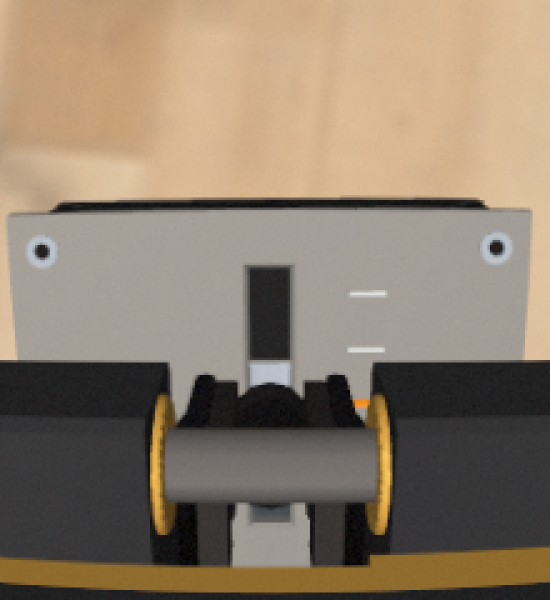

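View pics/s15.png

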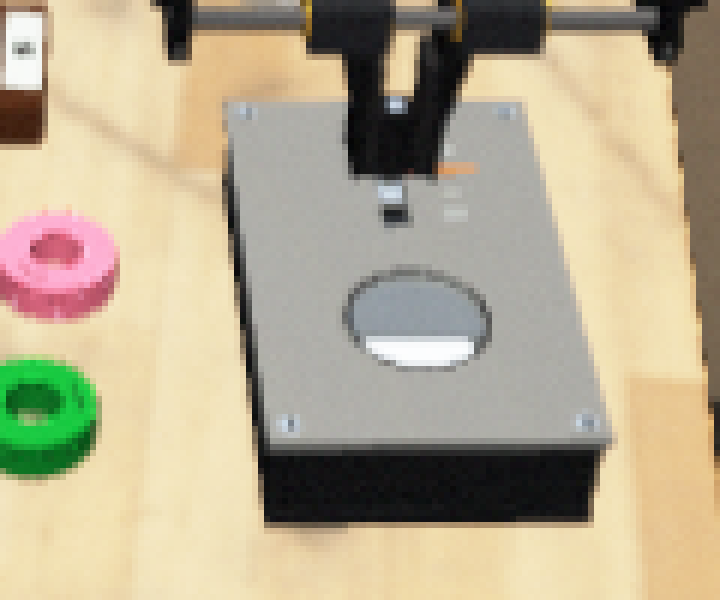

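```bash
python3 - <<'E'
from h import *
s=robot.camera('side');w=robot.camera('wrist')
b=lambda p:(p[0]/6+270-.4,p[1]/6+190-.4)
ux=np.array([.9917,.1285,0]);uy=np.array([-.1285,.9917,0]);c0=np.array([.4427,-.1627,0])
for z in (.044,.040):
  for n,p in dict(far=(415,268),near=(418,371),edge=(418,337),orange=(457,169),blade_strip=(390,190),slotend=(395,222),m75=(453,150),m25=(454,191),m0=(455,213)).items():
    X=px2w(s,*b(p),z);print(z,n,np.round([(X-c0)@ux*1000,(X-c0)@uy*1000],1))
# wrist: strip front edge (y=361 in crop) vs mark 75
d=lambda p:(p[0]/2.5+170-.3,p[1]/2.5+90-.3)
for n,p in dict(strip=(270,361),m75=(367,350),m100=(367,294),or_=(361,404)).items():
  for z in (.044,.042): print(n,z,np.round(wtool(w,*d(p),.0508-z)*1000,1))
E
```

```text
0.044 far [-1.7  6.3]
0.044 near [ 4.1 59.1]
0.044 edge [ 1.9 42.2]
0.044 orange [-24.3 -49.2]
0.044 blade_strip [  1.9 -37. ]
0.044 slotend [  2.3 -18.8]
0.044 m75 [-24.4 -60.4]
0.044 m25 [-21.4 -36.4]
0.044 m0 [-20.  -23.9]
0.04 far [-2.7  1.7]
0.04 near [ 3.1 54.8]
0.04 edge [ 0.9 37.8]
0.04 orange [-25.4 -54.2]
0.04 blade_strip [  0.9 -41.9]
0.04 slotend [  1.3 -23.6]
0.04 m75 [-25.5 -65.5]
0.04 m25 [-22.5 -41.3]
0.04 m0 [-21.1 -28.7]
strip 0.044 [11.7 -0.   6.8]
strip 0.042 [11.1 -0.   8.8]
m75 0.044 [14.2 21.   6.8]
m75 0.042 [13.6 21.3  8.8]
m100 0.044 [26.6 20.6  6.8]
m100 0.042 [26.2 20.9  8.8]
or_ 0.044 [ 1.7 20.1  6.8]
or_ 0.042 [ 0.9 20.4  8.8]
```

>>> send_rows:
  deltas:
    - {"tx": 0.1, "ty": 0, "tz": 0, "rx": 0, "ry": 0, "rz": 0}
    - {"tx": 0.19, "ty": 0, "tz": 0, "rx": 0, "ry": 0, "rz": 0}
    - {"tx": 0.19, "ty": 0, "tz": 0, "rx": 0, "ry": 0, "rz": 0}
    - {"tx": 0.19, "ty": 0, "tz": 0, "rx": 0, "ry": 0, "rz": 0}

```text
time: 16.03
position: [0.4502, -0.2113, 0.0508]
tool_rot: [0.751, -0.661, -0.001, -0.001]
ft_force: [6.9, 9.9, 0.6]
grip_width: 0.0138
```

```bash
python3 - <<'E'
from h import *
w=robot.camera('wrist');save('w16.png',cv2.resize(w['color'][90:330,170:390],None,fx=2.5,fy=2.5,interpolation=3))
go([.4500,-.2114,.0508],-1.4418)
s=robot.camera('side');save('s16.png',cv2.resize(s['color'][190:290,270:390],None,fx=6,fy=6,interpolation=3))
E
```

```text
t 16.08 pos [ 0.4501 -0.2113  0.0508] phi -1.444 F [7.2 9.2 1.6] w 0.0136
T [0.01 0.02 0.  ] R [-0.0013  0.0026 -0.0019]
```

View pics/w16.png

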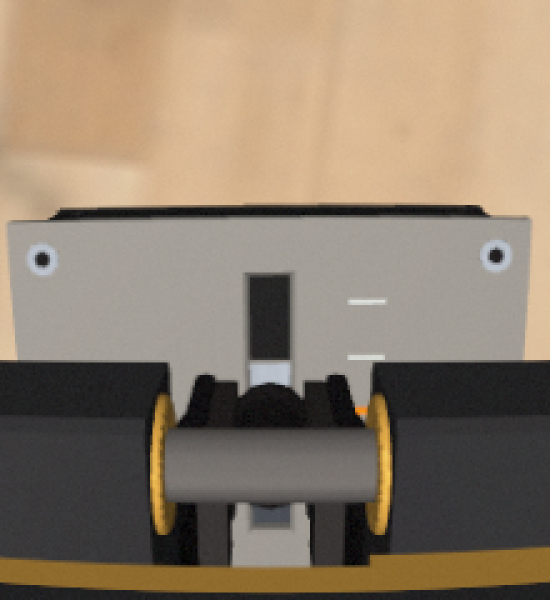

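View pics/s16.png

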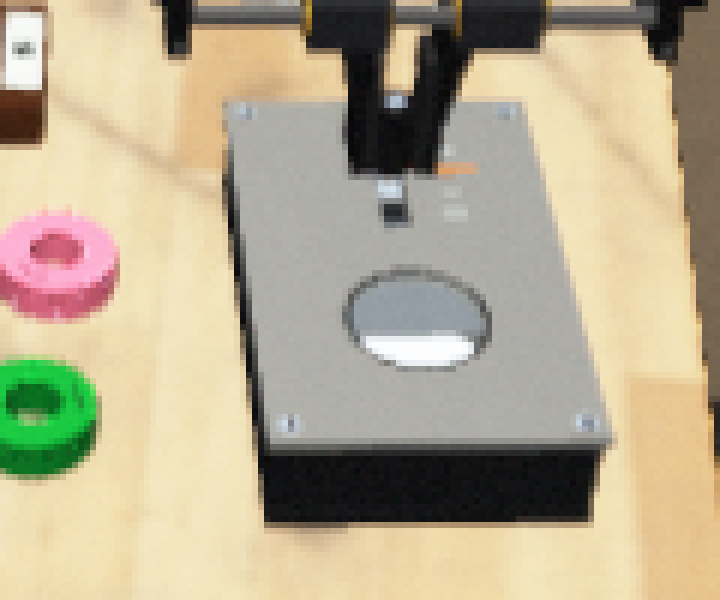

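```bash
python3 - <<'E'
from h import *
s=robot.camera('side');c=s['color']
b=lambda p:(p[0]/6+270-.4,p[1]/6+190-.4)
for n,p in dict(blade=(415,300),blade2=(400,315),lit=(418,352),cover=(300,300),cover2=(540,350)).items():
    u,v=b(p);u=int(round(u));v=int(round(v));d=np.median(s['z_map'][v-1:v+2,u-1:u+2]);X=px2w(s,u,v,d=d);print(n,np.round(X,4))
sub=c[190:240,320:370].astype(int)
m=(sub[...,0]>sub[...,1]+60)&(sub[...,0]>130)
for v,u in zip(*np.nonzero(m)): print((u+320,v+190),c[v+190,u+320],end=' ')
save('s17.png',cv2.resize(c[205:235,320:362],None,fx=16,fy=16,interpolation=0))
E
```

```text
blade [ 0.4396 -0.1405  0.0422]
blade2 [ 0.4459 -0.1311  0.0442]
lit [ 0.4395 -0.1157  0.0422]
cover [ 0.479  -0.133   0.0444]
cover2 [ 0.3969 -0.1207  0.0426]
(np.int64(343), np.int64(218)) [222 160 103] (np.int64(344), np.int64(218)) [220 159 100]
```

View pics/s17.png

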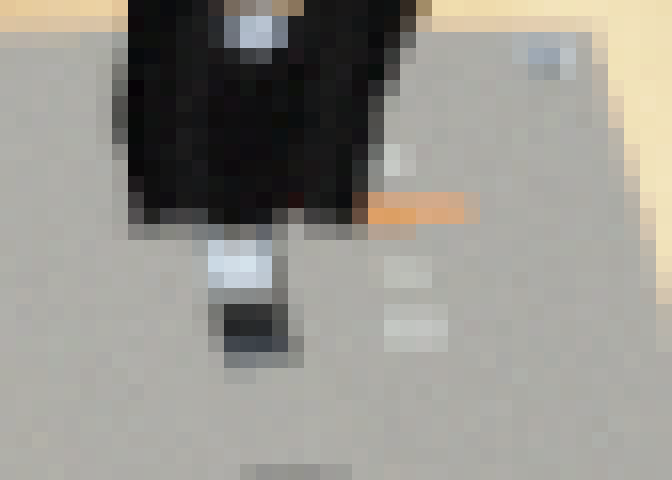

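>>> send_rows:
  deltas:
    - {"tx": 0, "ty": 0, "tz": 0, "rx": 0, "ry": 0, "rz": 0}
    - {"tx": 0, "ty": 0, "tz": 0, "rx": 0, "ry": 0, "rz": 0}
    - {"tx": 0, "ty": 0, "tz": 0, "rx": 0, "ry": 0, "rz": 0}
    - {"tx": 0, "ty": 0, "tz": 0, "rx": 0, "ry": 0, "rz": 0}
    - {"tx": 0, "ty": 0, "tz": 0, "rx": 0, "ry": 0, "rz": 0}

```text
time: 16.6
position: [0.4502, -0.2113, 0.0508]
tool_rot: [0.751, -0.661, -0.001, -0.001]
ft_force: [6.5, 9.2, 0.4]
grip_width: 0.0139
```

```bash
python3 - <<'E'
from h import *
w=robot.camera('wrist');a=cv2.resize(w['color'][90:330,170:390],None,fx=1.8,fy=1.8,interpolation=3)
go([.4500,-.2114,.0508],-1.4418)
s=robot.camera('side')['color'][130:290,180:380];s=cv2.resize(s,(540,432),interpolation=3)
a=cv2.resize(a,(250,432*1)) if 0 else a
h=max(a.shape[0],432);m=np.zeros((h,a.shape[1]+540,3),np.uint8);m[:a.shape[0],:a.shape[1]]=a;m[:432,a.shape[1]:]=s
save('f18.png',cv2.resize(m,(800,int(h*800/m.shape[1]))))
E
```

```text
t 16.65 pos [ 0.4501 -0.2113  0.0508] phi -1.444 F [6.1 8.7 1.3] w 0.0138
T [0.01 0.01 0.  ] R [-0.0013  0.0026 -0.0019]
```

View pics/f18.png

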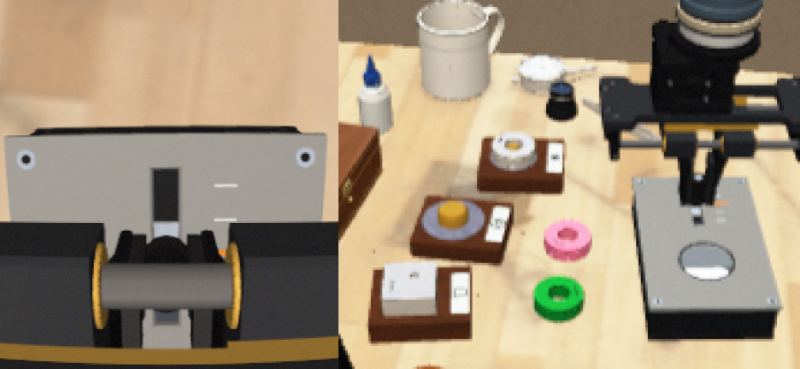

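The picture shows the ring flat on the thin-post stand (513,148). The thick-post stand is empty, the test block and dial are where they started, and the shutter is held steady. I'm handing in.

```bash
python3 -c "
from h import *
print(robot.hand_in())"
```

```text
the job is handed in; nothing more can be done
None
```

The ring gauge is back on its thin-post stand, and the gripper is holding the shutter at half travel. I handed the job in at about 16.7 s.

- **Ring:** I lowered it over the thin post until I felt contact (5.6 N) and let go. The side and wrist pictures show it flat on its stand with the post in the bore. The thick-post stand is empty, and in the last side picture the test block and dial indicator are where they were.
- **Shutter:** I pinched the knob across the slot with 50 N, with the gripper turned so that its wide body does not lie over the window. I slid it in small steps, with no overshoot in the readings. The gripper travelled 24.9 mm, and the scale marks sit where they should for 25 mm. The spring force is about 8.3 N, against the 8 N expected at half. No slip showed over the last half second of holding.

Two checks did not settle cleanly:
- **Pointer:** the fingers mostly hide it. The sliver I could see lies level with the orange mark, but only to within 2–4 mm.
- **Blade edge:** seen at a slant in the side camera, it appears about 8 mm off the window's middle if taken at cover height. I put that down to the blade lying some 7 mm below the glass, but could not confirm it. I relied on the gripper travel, scale marks and spring force instead.

The gripper also presses sideways on the knob with about 6–7 N.

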